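Mount the pulley on the keyed shaft and lock the drive

TASK

Slide every steel spacer whose bore passes over the keyed shaft down onto the shaft's collar, and clear the small-bore ones away into the red bin. With all the right spacers on, put the pulley on top of them with its boss up, turning it until its keyway drops over the brass key and it sits down on the spacers. After that put the orange square key into the recessed socket, turn the lock clockwise from the red dot to its stop at the green dot, and hang the key upright in its black holder again. Do not disturb the other things on the bench.

Things in the scene. Friction and masses are not known exactly. Their poses are not given: they have to be found in the camera images.
- drive: Grey belt-drive housing fixed to the bench, 130 (x) by 220 (y) mm, deck 60 mm high, with a dark finned motor block 53 mm high on its +x side (to 120 mm from the origin). Origin: centre of its underside. The keyed shaft stands on the deck at local (0, -55) mm, the recessed lock is at local (0, 65) mm.
- shaft: Fixed upright shaft on the deck. Origin on its axis at the deck surface, z up. Dark collar 52 mm across, 6 mm high; then steel shaft 20 mm in diameter up to 62 mm above the deck (the last 6 mm taper to 15 mm). A brass key 6 mm wide stands out along local +x, its face 14 mm from the axis, up to 48 mm above the deck; a yellow tick on the collar marks that side.
- seat (a point): Point on the shaft's axis at the top of the collar (6 mm above the deck), where the first spacer lies; axes as shaft (x towards the brass key, z up). From here the brass key's top is 42 mm up, the shaft's top 56 mm up.
- pulley: V-belt pulley, 220 g, boss up. Flange 72 mm across, 16 mm high; boss above it, 44 mm across, from 16 to 40 mm, with small flats every 30 degrees from its local +x: grip it there. Bore 22.4 mm with a keyway 8.4 mm wide, out to 15.5 mm from the axis along local +x (yellow ticks). Origin: centre of its underside. Seated it lies on the top spacer; off the key it stays 42 mm above the collar.
- spacer_a: Steel spacer ring, 50 mm outside, 10 mm high, bore 31 mm: the wide bore that passes over shaft and key. Origin: centre of its underside, z up. 70 g. Two or three of spacer_a, _b, _c are present in a run.
- spacer_b: Steel spacer ring, 50 mm outside, 10 mm high, bore 31 mm: the wide bore that passes over shaft and key. Origin: centre of its underside, z up. 70 g. Two or three of spacer_a, _b, _c are present in a run.
- spacer_c: Steel spacer ring, 50 mm outside, 10 mm high, bore 31 mm: the wide bore that passes over shaft and key. Origin: centre of its underside, z up. 70 g. Two or three of spacer_a, _b, _c are present in a run.
- spacer_d: Look-alike steel spacer ring, 50 mm outside, 10 mm high, but bore only 18 mm, too small for the 20 mm shaft: it is put into the red bin. Origin: centre of its underside.
- spacer_e: Look-alike steel spacer ring, 50 mm outside, 10 mm high, but bore only 18 mm, too small for the 20 mm shaft: it is put into the red bin. Origin: centre of its underside.
- red_bin: Open red bin fixed to the bench, 130 (x) by 150 (y) by 35 mm high, walls and floor 4 mm thick. Origin: centre of its underside.
- holder: Black key holder block, fixed, 64 by 64 mm, 48 mm high, with an upright square through hole of 18 mm in the middle, sides along its local x and y. Origin: centre of its underside.
- square_key: Square key, 100 g, hanging upright in the holder by its collar, foot 12 mm above the bench. Origin: centre of the shank's foot. Shank 12 mm square (sides along local x, y), 36 mm long, the lowest 4 mm tapering to 8 mm; 28 mm square collar from 36 to 41 mm; orange flat grip from 41 to 77 mm, 44 mm long along local x, 14 mm thick along local y.
- socket (a point): Centre of the mouth of the square socket in the lock drum, 6 mm below the deck surface. The socket is 14.4 mm square, sides along this point's x and y (it turns with the drum), 24 mm deep. A key pushed home stands with its foot at the bottom.
- lock (a joint): Angle of the lock drum, rad. 0 to 0.12 at the start = open (the drum's red tick, along the point's +x, points at the red dot on the deck); it grows clockwise seen from above up to the stop at 1.25 = locked (tick at the green dot). It stays where it is left; friction about 0.08 N m.
- hex_bolt: Bystander: bolt standing on its 18 mm head, 37 mm high, among the spacers.
- screwdriver: Bystander: screwdriver lying beyond the key holder.
- wrench: Bystander: wrench lying near the robot's left.
- grease_jar: Bystander: white jar, 60 mm across, 70 mm high.
- flask: Bystander: black flask, 74 mm across, 200 mm high, at the left.
- tape_roll: Bystander: yellow roll of tape lying flat, 90 mm across, 24 mm high.

How it is judged:
On the way, in this order (a step that is already met when the one before it is completed fails the run):
1. every wide-bore spacer that is present lies flat on the stack around the shaft (horizontal distance between each of spacer_a, spacer_b, spacer_c and seat below 0.008 m and z of each of spacer_a, spacer_b, spacer_c in the frame of seat below 0.024 m and angle between each of spacer_a, spacer_b, spacer_c's own z axis and vertical below 0.1 rad), for 0.2 s.
2. the pulley is seated over the key, down on the spacers (all of step 1 and horizontal distance between pulley and seat below 0.004 m and z of pulley in the frame of seat below 0.034 m and angle between the x axis of pulley and the x axis of shaft, either way round below 0.25 rad and angle between pulley's own z axis and vertical below 0.08 rad), for 0.3 s.
3. the lock is turned to locked with the square key in its socket (horizontal distance between square_key and socket below 0.006 m and z of square_key in the frame of socket below -0.012 m and value of joint lock above 1.08 rad), for 0.1 s.
At the end, for the whole second after the job is handed in: Wide-bore spacers flat on the stack (8 mm of axis, under 24 mm above collar); pulley upright on them, keyway over key (4 mm of axis, under 34 mm above collar); small-bore ones in the red bin; lock past 1.08 rad; key upright in holder (10 mm, foot under 18 mm up); all at rest (all of step 2 and x of spacer_d in the frame of red_bin between -0.06 and 0.06 m and y of spacer_d in the frame of red_bin between -0.07 and 0.07 m and z of each of spacer_d, spacer_e in the frame of red_bin below 0.03 m and x of spacer_e in the frame of red_bin between -0.06 and 0.06 m and y of spacer_e in the frame of red_bin between -0.07 and 0.07 m and horizontal distance between square_key and holder below 0.01 m and z of square_key in the frame of holder below 0.018 m and angle between square_key's own z axis and vertical below 0.15 rad and value of joint lock above 1.08 rad and linear speed of each of spacer_a, spacer_b, spacer_c, pulley, square_key below 0.02 m/s); the robot touches nothing.
It fails at once if a bystander (bolt, screwdriver, wrench, jar, flask, tape) is pushed more than 50 mm (distance of any of hex_bolt, screwdriver, wrench, grease_jar, flask, tape_roll from where it was at the start of the episode above 0.05 m).
It fails at once if the jar or the flask is knocked over (angle between any of grease_jar, flask's own z axis and vertical above 0.6 rad).
Of spacer_a, spacer_b, spacer_c only 2 to 3 are there at a start; the rules pass over those that are not, and their reading is None.
At some moment in a run one of spacer_a, spacer_b, spacer_c, pulley may be knocked a few centimetres aside while the robot is not near it.
It also fails if it takes over 208 s, if anything falls off the work surface, if the arm or the gripper's body presses on something with over 40 N, if the wrist force passes 120 N, or if a joint passes its speed limit or range.

ROBOT

A 6-joint arm with a two-finger parallel gripper is mounted at the origin on the work surface. World frame = base frame: x ahead of the robot, y to its left, z up, the work surface at z = 0. Lengths are in m, angles in rad, forces in N, time in s.
With the tool pointing down it reaches from about 0.25 to 0.725 m from the base axis. Payload 9.7 kg.
Tool frame: the origin (TCP) lies midway between the tips of the shut fingers; the grasp point (between the pads) lies robot.pinch_z behind it (robot.pinch_z is the distance from the TCP to the grasp point, in m); y points along the fingers, z is the direction in which the jaws open and shut, and the axes are right-handed (so a half turn about y gives the same grasp; the last joint's range is limited). The gripper opens to 85 mm and grips with 20 to 120 N. Pads are 22 mm wide; open, the fingers measure 114 mm over their backs; the gripper's body (76 mm by 85 mm) begins 54 mm behind the grasp point. The pads swing forward as they close: fully open they stand 13 mm farther back than shut.
Start: joints at [-1.216, 0.087, 0.176, 1.66, 0, 1.571], TCP at [0.191, -0.516, 0.231] pointing down, gripper open.
Joint ranges: [-3.13, 3.13], [-0.85, 1.81], [-1.15, 1.24], [-2.2, 2.28], [-1.44, 1.52], [-3.14, 3.14]. Speed limits (rad/s): [2.22, 2.22, 2.57, 3.14, 3.14, 3.14].

INTERFACE

Orientations are given as a 3x3 rotation matrix whose columns are the frame's x, y, z axes.
In Python, from station import robot gives the robot as it stands.
- The arm moves only by the shell command python3 -m handwheel 'ROWS'. ROWS is JSON, a list of rows, each an object of numbers: "x", "y", "z": the shift along the world's x, y, z in cm; "ax", "ay", "az": the turn, a rotation vector about the world's x, y, z in degrees; "hand": the closure in counts, from 0 (fully open) to 255 (shut). In form: [{"x": .., "y": .., "z": .., "ax": .., "ay": .., "az": .., "hand": ..}, ...]. A call has 1 to 12 rows; each row shifts and turns the commanded pose from where the row before left it; what a row does not reach is not made up. A row lasts 1/12 s, in which the tool goes at most 41.7 mm and 7.16 degrees, less where a joint would pass 70% of its speed; a pose out of reach is approached as far as the arm can. A call is refused whole if a number of a shift passes 4.17 or a number of a turn 7.16, either way. A call with a gripper value outside its range is refused whole. The fingers move at their own pace and stop on an object; the grip force is fixed at half the most. Time passes only in rows, so rows that do not move let the fingers close. It gives the time, the measured TCP pose, the force and the opening at its end, in the units of the state.
- robot.get_state(): the state, without advancing time (a new reading comes with each control period).
- robot.get_image(name): name is "scene" or "top"; returns (picture, depth): 480x640x3 uint8, red, green, blue; 480x640 float32, m along the optical axis (not along the pixel's ray), 0 where there is no reading.
- robot.camera_params(name): a dict with "K" (3x3 intrinsics, pixels), "camera_from_world" (4x4, takes a point from world to camera coordinates). Camera axes: x right, y down, z forward; pixel columns grow to the right and rows downward; lengths in m; the calibration is good to about 2 mm. A picture is of the moment at which its call begins. camera_params takes no time and is no camera call.
- robot.sign_off(): hands the job in, once; it reports no verdict.
The state is a dict: "t": time; "joint_pos": joint angles; "qvel": joint speeds; "joint_torque": joint torques, N m; "position": TCP position; "eef_rot": TCP orientation; "contact_force": force on the tool from outside, world axes, zero at the start; "wrist_torque": the same for the moment, N m; "opening": finger opening in m.
Only numpy, scipy, OpenCV 4.12 (cv2) and the standard library are available. Lean on these libraries where they do the work, as an engineer would, in place of code of your own. Each camera call takes 0.05 s, during which the arm holds its last target.

## Working session

There is one attempt and no reset: what is moved stays moved. The work goes in short steps, Python scripts to look and compute and a shell command to move; the robot and the scene stay as the last step left them, time stands still between calls to the robot, and variables do not carry over. Pictures are saved under pics/ and viewed, and the job is handed in when it is done.

```bash
ls; mkdir -p pics; cat > h.py <<'E'
import numpy as np, cv2
from station import robot
def grab(n,save=None):
    im,d=robot.get_image(n)
    if save: cv2.imwrite('pics/'+save+'.png',im[:,:,::-1])
    return im,d
def cam(n):
    p=robot.camera_params(n); return np.array(p['K']),np.array(p['camera_from_world'])
def ray(n,u,v,z):
    K,T=cam(n); R=T[:3,:3]; c=-R.T@T[:3,3]
    d=R.T@np.linalg.inv(K)@np.array([u,v,1.]); return c+d*(z-c[2])/d[2]
def proj(n,P):
    K,T=cam(n); p=K@(T[:3,:3]@np.array(P)+T[:3,3]); return p[:2]/p[2]
def cloud(n,d):
    K,T=cam(n); v,u=np.mgrid[:480,:640]
    pc=np.stack([(u-K[0,2])/K[0,0]*d,(v-K[1,2])/K[1,1]*d,d],-1)
    return (pc-T[:3,3])@T[:3,:3]
E
python3 - <<'E'
from h import *
s=robot.get_state(); print({k:np.round(v,3).tolist() for k,v in s.items()}, robot.pinch_z)
for n in ('scene','top'):
    im,d=grab(n,n+'0'); K,T=cam(n); print(n,K.round(1).tolist(),T.round(3).tolist())
    np.savez(n+'0.npz',im=im,d=d)
E
```

```text
pics
{'t': 0.0, 'joint_pos': [-1.216, 0.087, 0.175, 1.66, 0.0, 1.571], 'qvel': [0.0, -0.0, 0.001, -0.001, 0.001, 0.002], 'joint_torque': [-0.004, -52.038, 46.481, 0.016, -0.0, 0.0], 'position': [0.191, -0.516, 0.231], 'eef_rot': [[-0.938, -0.0, 0.347], [-0.347, 0.001, -0.938], [-0.0, -1.0, -0.001]], 'contact_force': [-0.067, -0.484, 0.59], 'wrist_torque': [-0.032, 0.063, 0.053], 'opening': 0.086} 0.0187
scene [[466.8, 0.0, 320.0], [0.0, 466.8, 244.0], [0.0, 0.0, 1.0]] [[0.113, 0.993, 0.02, -0.087], [0.666, -0.061, -0.744, -0.356], [-0.737, 0.098, -0.668, 1.622], [0.0, 0.0, 0.0, 1.0]]
top [[460.8, 0.0, 335.6], [0.0, 460.8, 233.3], [0.0, 0.0, 1.0]] [[0.009, -1.0, 0.03, 0.011], [-0.99, -0.013, -0.14, 0.567], [0.14, -0.029, -0.99, 1.02], [0.0, 0.0, 0.0, 1.0]]
```

View pics/top0.png

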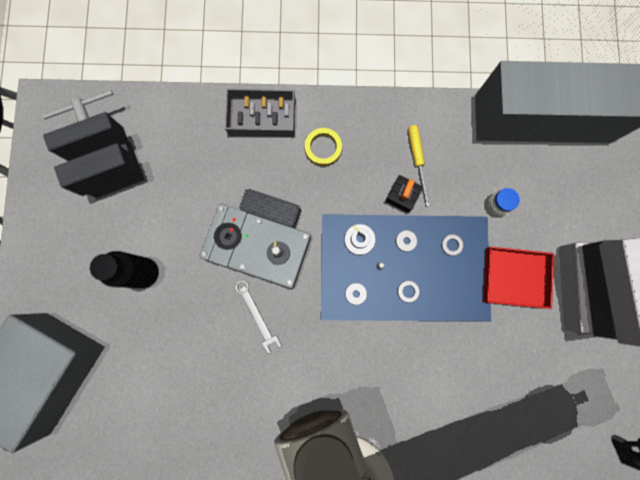

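View pics/scene0.png

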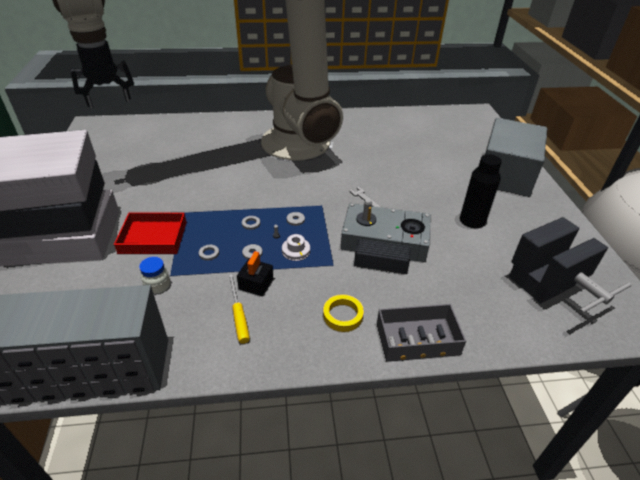

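```bash
python3 - <<'E'
from h import *
im=np.load('top0.npz')['im'][:,:,::-1]
cv2.imwrite('pics/c1.png',cv2.resize(im[210:325,320:560],None,fx=3.3,fy=3.3,interpolation=cv2.INTER_CUBIC))
cv2.imwrite('pics/c2.png',cv2.resize(im[165:300,190:440],None,fx=3.2,fy=3.2,interpolation=cv2.INTER_CUBIC))
d=np.load('top0.npz')['d']; P=cloud('top',d)
for u,v in [(345,265),(270,270),(500,280),(228,236),(400,186),(440,300)]: print(u,v,P[v,u].round(3))
E
```

```text
345 265 [ 0.497 -0.007  0.002]
270 270 [0.48  0.163 0.057]
500 280 [ 0.466 -0.376  0.001]
228 236 [0.559 0.265 0.028]
400 186 [ 0.678 -0.131  0.052]
440 300 [ 0.417 -0.231  0.001]
```

View pics/c1.png

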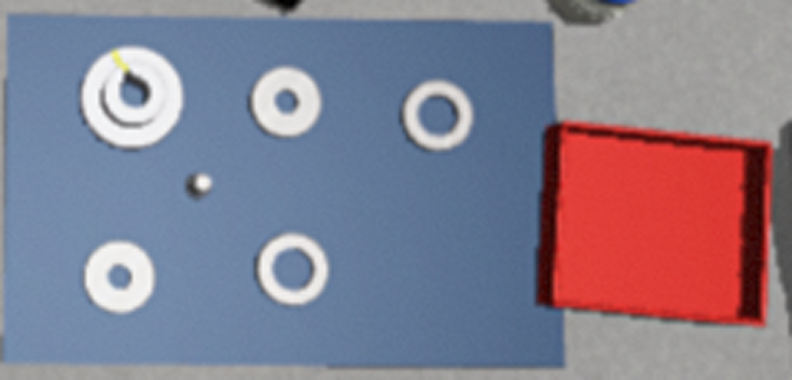

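View pics/c2.png

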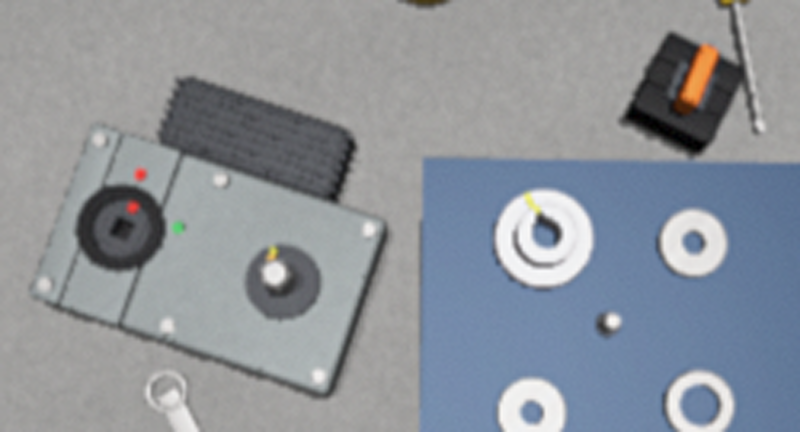

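```bash
cat > meas.py <<'E'
from h import *
def blobs(mask,amin=30):
    n,l,s,c=cv2.connectedComponentsWithStats(mask.astype(np.uint8))
    return [(l==i,s[i],c[i]) for i in range(1,n) if s[i][4]>=amin]
def rings(n,im,z=0.010,xr=(.35,.72),yr=(-.4,.05)):
    hsv=cv2.cvtColor(im,cv2.COLOR_RGB2HSV); out=[]
    m=(hsv[...,1]<50)&(hsv[...,2]>150)
    for b,s,c in blobs(m,60):
        p=ray(n,c[0],c[1],z)
        if not(xr[0]<p[0]<xr[1] and yr[0]<p[1]<yr[1]): continue
        cs,h=cv2.findContours(b.astype(np.uint8),cv2.RETR_CCOMP,cv2.CHAIN_APPROX_NONE)
        ext=max([q for q,hh in zip(cs,h[0]) if hh[3]<0],key=len)
        fill=np.zeros(b.shape,np.uint8); cv2.drawContours(fill,[ext],-1,1,-1)
        vs,us=np.nonzero(fill); 
        pts=np.array([ray(n,u,v,z) for u,v in ext[:,0]])
        (cx,cy),r=cv2.minEnclosingCircle(pts[:,:2].astype(np.float32))
        ce=ray(n,us.mean(),vs.mean(),z)
        print(n,'px',c.round(1),'fillC',ce[:2].round(4),'minC',round(cx,4),round(cy,4),'R',round(r,4),'fillfrac',round(b.sum()/fill.sum(),3))
E
python3 - <<'E'
from meas import *
for n in ('top','scene'):
    rings(n,np.load(n+'0.npz')['im'],0.011)
    K,T=cam(n); print('campos',(-T[:3,:3].T@T[:3,3]).round(3))
E
```

```text
top px [360.  239.3] fillC [ 0.5586 -0.0408] minC 0.5585 -0.0401 R 0.038 fillfrac 0.866
top px [406.6 240.2] fillC [ 0.5568 -0.152 ] minC 0.5565 -0.1514 R 0.026 fillfrac 0.906
top px [452.6 244.2] fillC [ 0.5485 -0.2615] minC 0.5489 -0.2619 R 0.0256 fillfrac 0.666
top px [408.5 291. ] fillC [ 0.4373 -0.155 ] minC 0.4374 -0.1552 R 0.0259 fillfrac 0.703
top px [355.7 293.5] fillC [ 0.4306 -0.0315] minC 0.4308 -0.0317 R 0.026 fillfrac 0.916
campos [0.419 0.048 1.089]
scene px [317.6 270.3] fillC [0.6463 0.0082] minC 0.5658 -0.0058 R 0.2009 fillfrac 0.914
scene px [295.3 217.4] fillC [ 0.4335 -0.0311] minC 0.4332 -0.0312 R 0.0231 fillfrac 0.785
scene px [250.1 221.5] fillC [ 0.4392 -0.1545] minC 0.4391 -0.1543 R 0.023 fillfrac 0.476
scene px [295.3 245.3] fillC [ 0.5485 -0.0396] minC 0.5465 -0.0394 R 0.0432 fillfrac 1.0
scene px [208.1 251.1] fillC [ 0.5495 -0.2608] minC 0.5493 -0.2608 R 0.0233 fillfrac 0.492
scene px [250.5 249.6] fillC [ 0.5547 -0.1543] minC 0.5576 -0.1511 R 0.0234 fillfrac 1.0
scene px [203.5 282.5] fillC [ 0.6592 -0.2648] minC 0.6838 -0.2526 R 0.0989 fillfrac 0.956
campos [ 1.443 -0.094  0.82 ]
```

```bash
python3 - <<'E'
from meas import *
for n in ('top','scene'):
    f=np.load(n+'0.npz'); im=f['im']; P=cloud(n,f['d'])
    hsv=cv2.cvtColor(im,cv2.COLOR_RGB2HSV)
    H,S,V=hsv[...,0],hsv[...,1],hsv[...,2]
    rng=lambda p,x0,x1,y0,y1:(x0<p[0]<x1 and y0<p[1]<y1)
    for name,m,z,a in [('red',((H<8)|(H>172))&(S>130)&(V>80),0.06,2),('green',(H>45)&(H<85)&(S>100),0.06,2),('yellow',(H>20)&(H<35)&(S>110)&(V>90),0.066,3),('orange',(H>6)&(H<19)&(S>150)&(V>100),0.125,20)]:
        for b,s,c in blobs(m,a):
            p=ray(n,c[0],c[1],z)
            if rng(p,.4,.72,-.2,.35): print(n,name,c.round(1),s[4],p[:2].round(4))
    # deck grey: by height
    h=(abs(P[...,2]-0.06)<.006)&(P[...,0]<.66)&(P[...,1]>.05)&(P[...,1]<.4)
    for b,s,c in blobs(h,500):
        vs,us=np.nonzero(b); q=np.array([ray(n,u,v,.06)[:2] for u,v in zip(us,vs)],np.float32)
        print(n,'deck',cv2.minAreaRect(q))
    dk=(V<95)&h
E
```

```text
top red [233.3 219. ] 7 [0.5939 0.2485]
top red [231.3 229.3] 10 [0.5704 0.252 ]
top green [245.  235.7] 7 [0.5563 0.2209]
top yellow [275.  243.5] 6 [0.5388 0.1528]
top orange [408.  188.2] 126 [ 0.6553 -0.1353]Traceback (most recent call last):
  File "<stdin>", line 14, in <module>
  File "h.py", line 10, in ray
    K,T=cam(n); R=T[:3,:3]; c=-R.T@T[:3,3]
        ~~~^^^
  File "h.py", line 8, in cam
    p=robot.camera_params(n); return np.array(p['K']),np.array(p['camera_from_world'])
ValueError: time passes only in moves, steps and waits
```

```bash
python3 - <<'E'
s=open('h.py').read()
s=s.replace("def cam(n):\n    p=","import functools\n@functools.lru_cache(None)\ndef cam(n):\n    p=")
open('h.py','w').write(s)
E
python3 - <<'E'
from meas import *
for n in ('top','scene'):
    f=np.load(n+'0.npz'); im=f['im']; P=cloud(n,f['d'])
    hsv=cv2.cvtColor(im,cv2.COLOR_RGB2HSV)
    H,S,V=hsv[...,0],hsv[...,1],hsv[...,2]
    rng=lambda p,x0,x1,y0,y1:(x0<p[0]<x1 and y0<p[1]<y1)
    for name,m,z,a in [('red',((H<8)|(H>172))&(S>130)&(V>80),0.06,2),('green',(H>45)&(H<85)&(S>100),0.06,2),('yellow',(H>20)&(H<35)&(S>110)&(V>90),0.066,3),('orange',(H>3)&(H<19)&(S>150)&(V>100),0.089,20)]:
        for b,s,c in blobs(m,a):
            p=ray(n,c[0],c[1],z)
            if rng(p,.4,.72,-.2,.35): print(n,name,c.round(1),s[4],p[:2].round(4))
    h=(abs(P[...,2]-0.06)<.006)&(P[...,0]<.66)&(P[...,1]>.05)&(P[...,1]<.4)
    for b,s,c in blobs(h,500):
        vs,us=np.nonzero(b); q=np.array([ray(n,u,v,.06)[:2] for u,v in zip(us,vs)],np.float32)
        print(n,'deck',cv2.minAreaRect(q))
        print('  medianz',np.median(P[b][:,2]))
    # raw dark pixel blobs near deck
    for thr in (60,80,95):
      for b,s,c in blobs(V<thr,150):
        p=ray(n,c[0],c[1],.06)
        if rng(p,.44,.6,.1,.32): print(n,'dark',thr,c.round(1),s,p[:2].round(4), ray(n,c[0],c[1],.066)[:2].round(4))
E
```

```text
top red [233.3 219. ] 7 [0.5939 0.2485]
top red [231.3 229.3] 10 [0.5704 0.252 ]
top green [245.  235.7] 7 [0.5563 0.2209]
top yellow [275.  243.5] 6 [0.5388 0.1528]
top orange [408.  188.2] 126 [ 0.6641 -0.1422]
top deck ((0.5585193634033203, 0.19047361612319946), (0.22008807957172394, 0.17839179933071136), 72.23844909667969)
  medianz 0.06055631181389235
top dark 60 [226.6 235.3] [215 224  26  25 243] [0.5568 0.2619] [0.556  0.2606]
top dark 80 [226.8 235.6] [214 223  27  26 321] [0.556  0.2614] [0.5552 0.2601]
top dark 95 [227.2 235.8] [214 223  28  27 493] [0.5557 0.2605] [0.5549 0.2593]
scene red [411.4 235.2] 5 [0.5917 0.2493]
scene green [397.  226.8] 4 [0.556 0.221]
scene green [268.5 279.5] 2 [ 0.7113 -0.1111]
scene green [248.5 281.5] 2 [ 0.7133 -0.1555]
scene green [239.5 282.5] 2 [ 0.7145 -0.1753]
scene green [245.5 282. ] 2 [ 0.7142 -0.1621]
scene yellow [369.9 222.1] 8 [0.5386 0.1533]
scene yellow [298.7 243.3] 3 [ 0.6031 -0.0346]
scene yellow [300.4 252.6] 5 [ 0.6363 -0.0332]
scene orange [253.  258.2] 88 [ 0.6695 -0.1432]
scene deck ((0.5441524982452393, 0.19778062403202057), (0.21866852045059204, 0.13709193468093872), 72.52532958984375)
  medianz 0.05921610329969642
scene dark 60 [412.3 226. ] [401 219  24  15 246] [0.5565 0.261 ] [0.5635 0.2582]
scene dark 80 [366.  216.8] [357 204  19  22 248] [0.5086 0.1493] [0.5159 0.1473]
scene dark 80 [412.3 226. ] [401 219  24  15 293] [0.5565 0.261 ] [0.5635 0.2582]
scene dark 95 [365.9 216.4] [356 203  20  24 281] [0.5072 0.1494] [0.5145 0.1475]
scene dark 95 [412.4 226.1] [401 218  24  17 312] [0.5568 0.2611] [0.5638 0.2583]
```

```bash
python3 - <<'E'
from meas import *
for n,box in (('top',(250,225,300,275)),('scene',(345,185,395,235))):
    im=np.load(n+'0.npz')['im']; x0,y0,x1,y1=box
    c=im[y0:y1,x0:x1,::-1]; cv2.imwrite(f'pics/s_{n}.png',cv2.resize(c,None,fx=8,fy=8,interpolation=cv2.INTER_NEAREST))
a=cv2.imread('pics/s_top.png');b=cv2.imread('pics/s_scene.png');cv2.imwrite('pics/s.png',np.hstack([a,b]))
E
```

```text
(no output)
```

View pics/s.png

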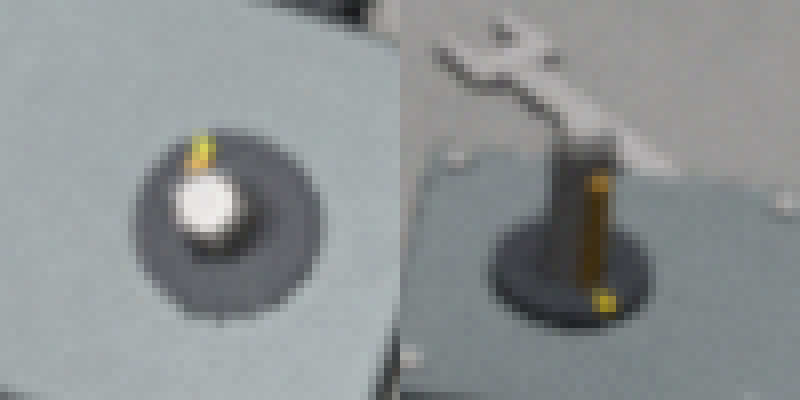

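```bash
python3 - <<'E'
from h import *
print(ray('top',275.6,250.1,.122),ray('top',278.2,252.5,.066),ray('scene',365.9,218,.066),ray('scene',367.7,202,.122))
f=np.load('top0.npz');im=f['im']
hsv=cv2.cvtColor(im,cv2.COLOR_RGB2HSV)
m=((hsv[...,2]>180)&(hsv[...,1]<40)).astype(np.uint8)[235:262,262:290]
v,u=np.nonzero(m); print(u.mean()+262,v.mean()+235,len(u),ray('top',u.mean()+262,v.mean()+235,.122))
E
```

```text
[0.51830273 0.14544631 0.122     ] [0.51877928 0.14521213 0.066     ] [0.52103995 0.14622482 0.066     ] [0.52696264 0.14478161 0.122     ]
275.53846153846155 250.12820512820514 39 [0.5182417  0.14557356 0.122     ]
```

```bash
python3 -m handwheel '[{"x":2.24,"y":3.28,"z":-1.0},{"x":2.24,"y":3.28,"z":-1.0},{"x":2.24,"y":3.28,"z":-1.0},{"x":2.24,"y":3.28,"z":-1.0},{"x":2.24,"y":3.28,"z":-1.0},{"x":2.24,"y":3.28,"z":-1.0},{"x":2.24,"y":3.28,"z":-1.0},{"x":2.24,"y":3.28,"z":-1.0},{"x":2.24,"y":3.28,"z":-1.0},{"x":2.24,"y":3.28,"z":-1.0},{"x":2.24,"y":3.28,"z":-1.0},{"hand":40}]'
```

```text
validation failed for argument at $[0]...
```

```bash
python3 - <<'E'
from meas import *
im=np.load('top0.npz')['im']
# pulley yellow ticks, key orange rect, holder
hsv=cv2.cvtColor(im,cv2.COLOR_RGB2HSV);H,S,V=[hsv[...,i] for i in range(3)]
for b,s,c in blobs((H>18)&(H<40)&(S>70)&(V>120),2):
    if 340<c[0]<380 and 215<c[1]<260:
        vs,us=np.nonzero(b); print(c,s, [ (u,v) for u,v in zip(us,vs)])
        for z in (.016,.04): print(z,ray('top',*c,z))
for b,s,c in blobs((H>3)&(H<19)&(S>150)&(V>100),20):
    if 380<c[0]<430 and 170<c[1]<210:
        vs,us=np.nonzero(b); q=np.array([ray('top',u,v,.089)[:2] for u,v in zip(us,vs)],np.float32); print('key',cv2.minAreaRect(q*1000))
a=cv2.resize(im[218:262,335:385,::-1],None,fx=8,fy=8,interpolation=cv2.INTER_CUBIC)
b=cv2.resize(im[168:212,380:430,::-1],None,fx=8,fy=8,interpolation=cv2.INTER_CUBIC)
cv2.imwrite('pics/pk.png',np.hstack([a,b]))
E
```

```text
[355.83333333 228.33333333] [354 226   5   6  12] [(np.int64(354), np.int64(226)), (np.int64(355), np.int64(226)), (np.int64(354), np.int64(227)), (np.int64(355), np.int64(227)), (np.int64(355), np.int64(228)), (np.int64(356), np.int64(228)), (np.int64(355), np.int64(229)), (np.int64(356), np.int64(229)), (np.int64(357), np.int64(229)), (np.int64(357), np.int64(230)), (np.int64(358), np.int64(230)), (np.int64(358), np.int64(231))]
0.016 [ 0.58300149 -0.03108937  0.016     ]
0.04 [ 0.57932757 -0.02932796  0.04      ]
key ((664.1687622070312, -142.0050048828125), (15.319233894348145, 42.52754211425781), 65.41132354736328)
```

View pics/pk.png

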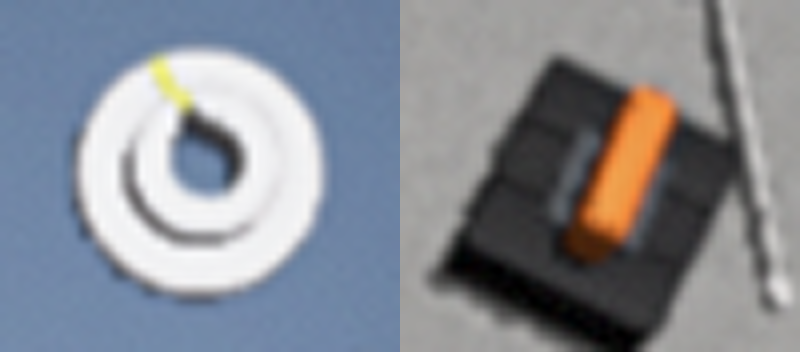

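```bash
python3 -m handwheel '[{"x":2.24,"y":3.28,"z":-1,"ax":0,"ay":0,"az":0,"hand":0},{"x":2.24,"y":3.28,"z":-1,"ax":0,"ay":0,"az":0,"hand":0},{"x":2.24,"y":3.28,"z":-1,"ax":0,"ay":0,"az":0,"hand":0},{"x":2.24,"y":3.28,"z":-1,"ax":0,"ay":0,"az":0,"hand":0},{"x":2.24,"y":3.28,"z":-1,"ax":0,"ay":0,"az":0,"hand":0},{"x":2.24,"y":3.28,"z":-1,"ax":0,"ay":0,"az":0,"hand":0},{"x":2.24,"y":3.28,"z":-1,"ax":0,"ay":0,"az":0,"hand":0},{"x":2.24,"y":3.28,"z":-1,"ax":0,"ay":0,"az":0,"hand":0},{"x":2.24,"y":3.28,"z":-1,"ax":0,"ay":0,"az":0,"hand":0},{"x":2.24,"y":3.28,"z":-1,"ax":0,"ay":0,"az":0,"hand":0},{"x":2.24,"y":3.28,"z":-1,"ax":0,"ay":0,"az":0,"hand":30},{"x":0,"y":0,"z":0,"ax":0,"ay":0,"az":0,"hand":30}]'
```

```text
t: 1.1
position: [0.4392, -0.1498, 0.119]
eef_rot: [[-0.936, -0.002, 0.353], [-0.353, 0.002, -0.936], [0.001, -1.0, -0.003]]
contact_force: [-0.5, 1.2, -0.1]
opening: 0.0752
```

```bash
python3 -m handwheel '[{"x":0,"y":0,"z":-3,"ax":0,"ay":0,"az":0,"hand":50},{"x":0,"y":0,"z":-3,"ax":0,"ay":0,"az":0,"hand":50},{"x":0,"y":0,"z":-2,"ax":0,"ay":0,"az":0,"hand":50},{"x":0,"y":0,"z":0,"ax":0,"ay":0,"az":0,"hand":50},{"x":0,"y":0,"z":0,"ax":0,"ay":0,"az":0,"hand":50}]'; python3 - <<'E'
from meas import *
im,d=grab('top','t1'); rings('top',im,.011)
print(robot.get_state()['position'])
E
```

```text
t: 1.52
position: [0.4366, -0.1548, 0.0408]
eef_rot: [[-0.938, -0.002, 0.347], [-0.347, 0.001, -0.938], [0.002, -1.0, -0.001]]
contact_force: [0.7, -0.2, 0.7]
opening: 0.0692
top px [359.9 239.2] fillC [ 0.5586 -0.0407] minC 0.5585 -0.0401 R 0.038 fillfrac 0.868
top px [406.5 240.2] fillC [ 0.5568 -0.1518] minC 0.5565 -0.1514 R 0.026 fillfrac 0.906
top px [355.6 293.5] fillC [ 0.4306 -0.0314] minC 0.4308 -0.0318 R 0.0261 fillfrac 0.916
[ 0.43755235 -0.15517926  0.04214731]
```

View pics/t1.png

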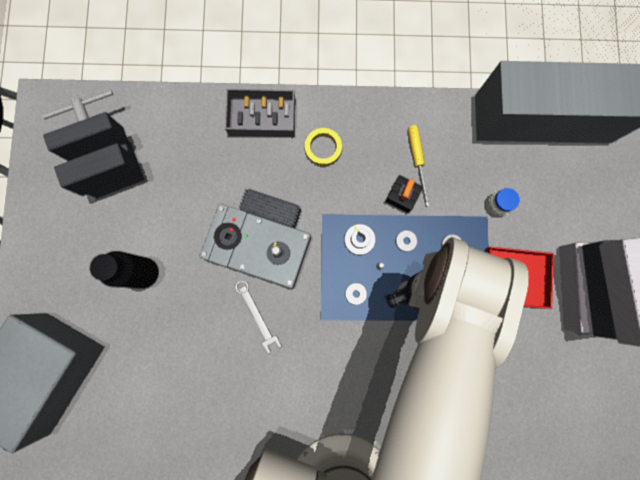

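```bash
python3 -m handwheel '[{"x":0,"y":0,"z":-2.2,"ax":0,"ay":0,"az":0,"hand":60},{"x":0,"y":0,"z":-1.9,"ax":0,"ay":0,"az":0,"hand":60},{"x":0,"y":0,"z":0,"ax":0,"ay":0,"az":0,"hand":90},{"x":0,"y":0,"z":0,"ax":0,"ay":0,"az":0,"hand":255},{"x":0,"y":0,"z":0,"ax":0,"ay":0,"az":0,"hand":255},{"x":0,"y":0,"z":0,"ax":0,"ay":0,"az":0,"hand":255},{"x":0,"y":0,"z":0,"ax":0,"ay":0,"az":0,"hand":255},{"x":0,"y":0,"z":0,"ax":0,"ay":0,"az":0,"hand":255}]'
```

```text
t: 2.23
position: [0.4381, -0.1552, 0.0013]
eef_rot: [[-0.938, 0.002, 0.347], [-0.347, -0.001, -0.938], [-0.001, -1.0, 0.001]]
contact_force: [-1.5, -0.5, 4.4]
opening: 0.0463
```

```bash
python3 -m handwheel '[{"x":0,"y":0,"z":3.5,"ax":0,"ay":0,"az":0,"hand":255},{"x":0,"y":0,"z":4,"ax":0,"ay":0,"az":0,"hand":255},{"x":0,"y":0,"z":4,"ax":0,"ay":0,"az":0,"hand":255},{"x":0.5,"y":3,"z":2.5,"ax":0,"ay":0,"az":0,"hand":255},{"x":1.1,"y":4,"z":0,"ax":0,"ay":0,"az":0,"hand":255},{"x":1.1,"y":4,"z":0,"ax":0,"ay":0,"az":0,"hand":255},{"x":1.1,"y":4,"z":0,"ax":0,"ay":0,"az":0,"hand":255},{"x":1.1,"y":4,"z":0,"ax":0,"ay":0,"az":0,"hand":255},{"x":1.1,"y":4,"z":0,"ax":0,"ay":0,"az":0,"hand":255},{"x":1.1,"y":4,"z":0,"ax":0,"ay":0,"az":0,"hand":255},{"x":1.2,"y":3.15,"z":0,"ax":0,"ay":0,"az":0,"hand":255},{"x":0,"y":0,"z":0,"ax":0,"ay":0,"az":0,"hand":255}]'
python3 -m handwheel '[{"x":0,"y":0,"z":0,"ax":0,"ay":0,"az":0,"hand":255},{"x":0,"y":0,"z":0,"ax":0,"ay":0,"az":0,"hand":255}]'
python3 - <<'E'
from h import *
im,d=grab('scene','s2'); im2,d=grab('top')
a=cv2.resize(im[110:250,300:440,::-1],(560,560)); 
cv2.imwrite('pics/s2c.png',a)
E
```

```text
t: 3.23
position: [0.5216, 0.1516, 0.1399]
eef_rot: [[-0.936, 0.0, 0.352], [-0.352, 0.001, -0.936], [-0.001, -1.0, -0.001]]
contact_force: [-0.3, -0.5, -1.2]
opening: 0.0466
t: 3.4
position: [0.5203, 0.1464, 0.1403]
eef_rot: [[-0.938, -0.0, 0.348], [-0.348, -0.0, -0.938], [0.001, -1.0, 0.0]]
contact_force: [0.3, 0.1, -0.4]
opening: 0.0465
```

View pics/s2c.png

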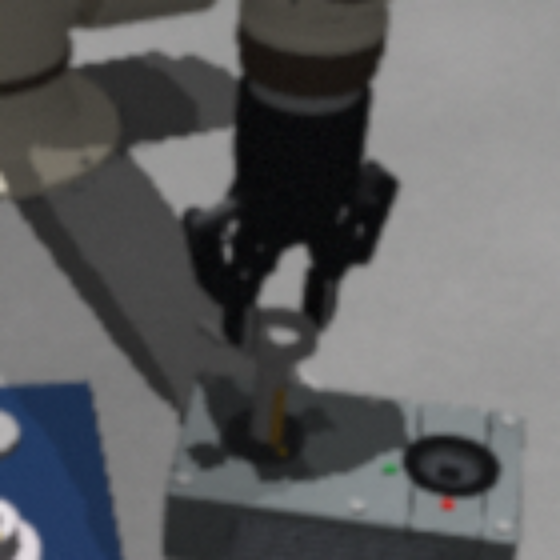

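```bash
python3 -m handwheel '[{"x":0.1,"y":0,"z":-1,"ax":0,"ay":0,"az":0,"hand":255},{"x":0,"y":0,"z":-1,"ax":0,"ay":0,"az":0,"hand":255},{"x":0,"y":0,"z":-1,"ax":0,"ay":0,"az":0,"hand":255},{"x":0,"y":0,"z":0,"ax":0,"ay":0,"az":0,"hand":255}]'
python3 -m handwheel '[{"x":0,"y":0,"z":-1,"ax":0,"ay":0,"az":0,"hand":255},{"x":0,"y":0,"z":-1,"ax":0,"ay":0,"az":0,"hand":255},{"x":0,"y":0,"z":-0.8,"ax":0,"ay":0,"az":0,"hand":255},{"x":0,"y":0,"z":0,"ax":0,"ay":0,"az":0,"hand":255}]'
```

```text
t: 3.83
position: [0.5202, 0.1457, 0.1073]
eef_rot: [[-0.938, -0.004, 0.347], [-0.347, -0.001, -0.938], [0.004, -1.0, -0.0]]
contact_force: [0.4, 0.2, -1.0]
opening: 0.0466
t: 4.17
position: [0.5205, 0.1463, 0.08]
eef_rot: [[-0.938, -0.003, 0.347], [-0.347, -0.001, -0.938], [0.003, -1.0, -0.0]]
contact_force: [-0.9, -0.2, -1.6]
opening: 0.0467
```

```bash
python3 -m handwheel '[{"x":0,"y":0,"z":-0.5,"ax":0,"ay":0,"az":0,"hand":255},{"x":0,"y":0,"z":-0.5,"ax":0,"ay":0,"az":0,"hand":255},{"x":0,"y":0,"z":-0.2,"ax":0,"ay":0,"az":0,"hand":255},{"x":0,"y":0,"z":0,"ax":0,"ay":0,"az":0,"hand":255},{"x":0,"y":0,"z":0,"ax":0,"ay":0,"az":0,"hand":255}]'
```

```text
t: 4.58
position: [0.5215, 0.1466, 0.0704]
eef_rot: [[-0.938, 0.0, 0.347], [-0.347, 0.0, -0.938], [-0.0, -1.0, 0.0]]
contact_force: [-0.0, -1.2, -0.0]
opening: 0.0464
```

```bash
python3 -m handwheel '[{"x":0,"y":0,"z":-0.2,"ax":0,"ay":0,"az":0,"hand":255},{"x":0,"y":0,"z":0,"ax":0,"ay":0,"az":0,"hand":60},{"x":0,"y":0,"z":0,"ax":0,"ay":0,"az":0,"hand":60},{"x":0,"y":0,"z":0,"ax":0,"ay":0,"az":0,"hand":60},{"x":0,"y":0,"z":0,"ax":0,"ay":0,"az":0,"hand":60},{"x":0,"y":0,"z":3,"ax":0,"ay":0,"az":0,"hand":60},{"x":0,"y":0,"z":4,"ax":0,"ay":0,"az":0,"hand":60},{"x":0.4,"y":-4,"z":1,"ax":0,"ay":0,"az":0,"hand":60},{"x":0.4,"y":-4.1,"z":0,"ax":0,"ay":0,"az":0,"hand":60},{"x":0.3,"y":-4.1,"z":0,"ax":0,"ay":0,"az":0,"hand":60},{"x":0.3,"y":-4.1,"z":0,"ax":0,"ay":0,"az":0,"hand":60},{"x":0.3,"y":-4.1,"z":0,"ax":0,"ay":0,"az":0,"hand":60}]'
python3 - <<'E'
from meas import *
im,d=grab('top','t3'); rings('top',im,.011)
cv2.imwrite('pics/t3c.png',cv2.resize(im[190:320,190:560,::-1],None,fx=2.1,fy=2.1,interpolation=cv2.INTER_CUBIC))
E
```

```text
t: 5.58
position: [0.5384, -0.0592, 0.1487]
eef_rot: [[-0.938, 0.001, 0.348], [-0.348, -0.0, -0.938], [-0.001, -1.0, 0.0]]
contact_force: [2.3, -0.2, 0.0]
opening: 0.0655
```

View pics/t3c.png

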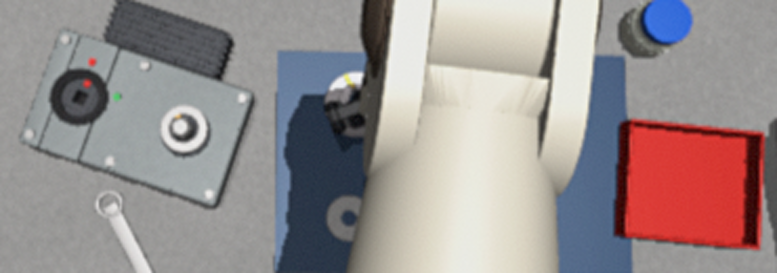

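```bash
python3 -m handwheel '[{"x":0.2,"y":-4,"z":0,"ax":0,"ay":0,"az":0,"hand":55},{"x":0.2,"y":-4,"z":0,"ax":0,"ay":0,"az":0,"hand":55},{"x":0.2,"y":-4,"z":0,"ax":0,"ay":0,"az":0,"hand":55},{"x":0.2,"y":-4,"z":0,"ax":0,"ay":0,"az":0,"hand":55},{"x":0.2,"y":-4,"z":-1,"ax":0,"ay":0,"az":0,"hand":55},{"x":0,"y":0,"z":-4,"ax":0,"ay":0,"az":0,"hand":55},{"x":0,"y":0,"z":-4,"ax":0,"ay":0,"az":0,"hand":55},{"x":0,"y":0,"z":0,"ax":0,"ay":0,"az":0,"hand":55},{"x":0,"y":0,"z":0,"ax":0,"ay":0,"az":0,"hand":55}]'
python3 - <<'E'
from meas import *
im,d=grab('scene','s4'); rings('scene',im,.011)
cv2.imwrite('pics/s4c.png',cv2.resize(im[150:310,110:400,::-1],None,fx=2.6,fy=2.6,interpolation=cv2.INTER_CUBIC))
E
```

```text
t: 6.38
position: [0.547, -0.2568, 0.0569]
eef_rot: [[-0.938, -0.004, 0.347], [-0.347, 0.002, -0.938], [0.003, -1.0, -0.003]]
contact_force: [-0.5, -0.5, 1.2]
opening: 0.067
scene px [295.2 217.1] fillC [ 0.4326 -0.0313] minC 0.4323 -0.0315 R 0.024 fillfrac 0.839
scene px [295.3 245.4] fillC [ 0.549  -0.0396] minC 0.5466 -0.0381 R 0.0434 fillfrac 1.0
scene px [251.5 249.7] fillC [ 0.5551 -0.1519] minC 0.5582 -0.1504 R 0.0236 fillfrac 1.0
```

View pics/s4c.png

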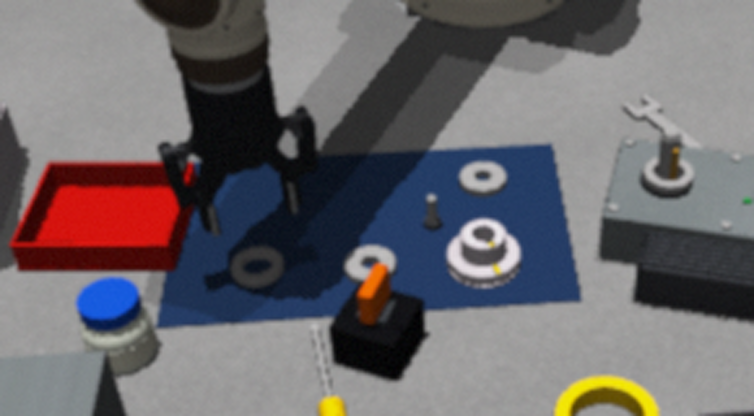

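```bash
python3 -m handwheel '[{"x":0.15,"y":-0.4,"z":-2.8,"ax":0,"ay":0,"az":0,"hand":55},{"x":0,"y":0,"z":-2.7,"ax":0,"ay":0,"az":0,"hand":60},{"x":0,"y":0,"z":0,"ax":0,"ay":0,"az":0,"hand":60},{"x":0,"y":0,"z":0,"ax":0,"ay":0,"az":0,"hand":90},{"x":0,"y":0,"z":0,"ax":0,"ay":0,"az":0,"hand":255},{"x":0,"y":0,"z":0,"ax":0,"ay":0,"az":0,"hand":255},{"x":0,"y":0,"z":0,"ax":0,"ay":0,"az":0,"hand":255},{"x":0,"y":0,"z":0,"ax":0,"ay":0,"az":0,"hand":255}]'
```

```text
t: 7.1
position: [0.5519, -0.2619, 0.0074]
eef_rot: [[-0.938, 0.005, 0.348], [-0.348, -0.002, -0.938], [-0.004, -1.0, 0.004]]
contact_force: [-2.2, 4.7, 22.0]
opening: 0.0077
```

```bash
python3 -m handwheel '[{"x":0,"y":0,"z":1,"ax":0,"ay":0,"az":0,"hand":255},{"x":0,"y":0,"z":3,"ax":0,"ay":0,"az":0,"hand":200},{"x":0,"y":0,"z":3,"ax":0,"ay":0,"az":0,"hand":60},{"x":0,"y":0,"z":0,"ax":0,"ay":0,"az":0,"hand":55},{"x":0,"y":0,"z":0,"ax":0,"ay":0,"az":0,"hand":55}]'
python3 - <<'E'
from meas import *
im,d=grab('scene','s5'); rings('scene',im,.011)
print(robot.get_state()['position'])
cv2.imwrite('pics/s5c.png',cv2.resize(im[150:310,110:400,::-1],None,fx=2.6,fy=2.6,interpolation=cv2.INTER_CUBIC))
E
```

```text
t: 7.52
position: [0.5515, -0.2621, 0.077]
eef_rot: [[-0.938, 0.005, 0.347], [-0.347, -0.002, -0.938], [-0.004, -1.0, 0.004]]
contact_force: [0.5, 0.1, -0.5]
opening: 0.0538
scene px [295.2 217.1] fillC [ 0.4326 -0.0313] minC 0.4323 -0.0315 R 0.024 fillfrac 0.839
scene px [295.3 245.4] fillC [ 0.549  -0.0396] minC 0.5466 -0.0381 R 0.0434 fillfrac 1.0
scene px [251.1 249.6] fillC [ 0.5547 -0.1528] minC 0.5577 -0.1508 R 0.0235 fillfrac 1.0
[ 0.55066966 -0.26175587  0.07504021]
```

View pics/s5c.png

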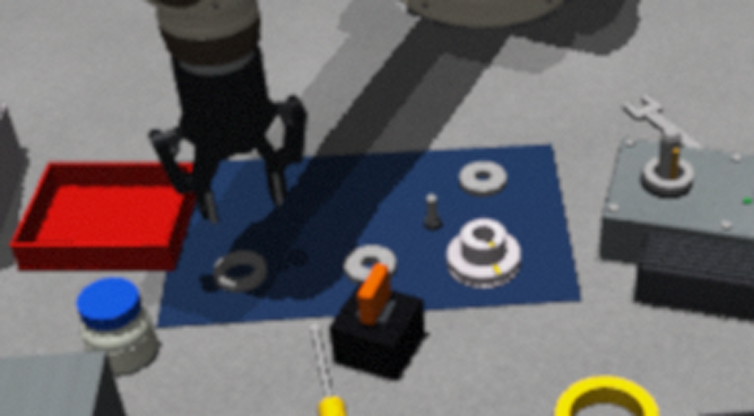

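```bash
python3 - <<'E'
from meas import *
for nm in ('s4','s5'):
    im=cv2.imread(f'pics/{nm}.png'); c=im[230:275,185:235]
    hsv=cv2.cvtColor(im,cv2.COLOR_BGR2HSV)
    m=np.zeros(im.shape[:2],bool); m[238:265,185:226]=(hsv[...,1]<90)[238:265,185:226]
    for b,s,cc in blobs(m,30):
        cs,_=cv2.findContours(b.astype(np.uint8),cv2.RETR_EXTERNAL,cv2.CHAIN_APPROX_NONE)
        f=np.zeros(b.shape,np.uint8); cv2.drawContours(f,cs,-1,1,-1); v,u=np.nonzero(f)
        print(nm,s,u.mean(),v.mean(),len(u),ray('scene',u.mean(),v.mean(),.011)[:2])
    cv2.imwrite(f'pics/{nm}z.png',cv2.resize(c,None,fx=8,fy=8,interpolation=cv2.INTER_NEAREST))
cv2.imwrite('pics/z.png',np.hstack([cv2.imread('pics/s4z.png'),cv2.imread('pics/s5z.png')]))
E
```

```text
s4 [198 244  22  17 254] 208.48958333333334 252.04513888888889 288 [ 0.55409895 -0.25976236]
s5 [192 246  21  16 252] 201.9964539007092 253.7695035460993 282 [ 0.55904396 -0.27553205]
```

View pics/z.png

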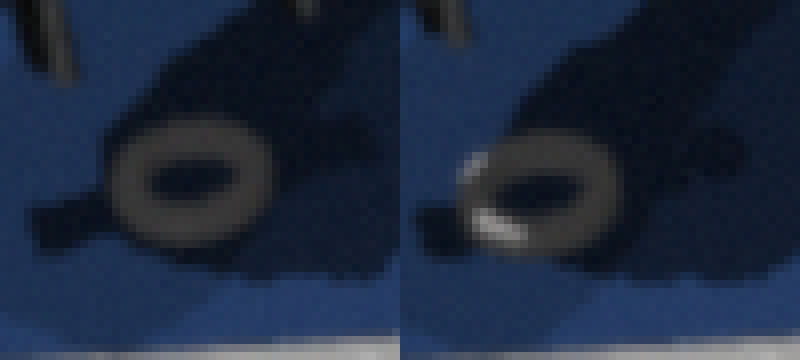

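```bash
python3 -m handwheel '[{"x":0.35,"y":-1.5,"z":0,"ax":0,"ay":0,"az":0,"hand":70},{"x":0,"y":0,"z":-3,"ax":0,"ay":0,"az":0,"hand":70},{"x":0,"y":0,"z":-2.5,"ax":0,"ay":0,"az":0,"hand":75},{"x":0,"y":0,"z":0,"ax":0,"ay":0,"az":0,"hand":75},{"x":0,"y":0,"z":0,"ax":0,"ay":0,"az":0,"hand":75},{"x":0,"y":0,"z":0,"ax":0,"ay":0,"az":0,"hand":75}]'
python3 - <<'E'
from meas import *
im,d=grab('scene','s6')
print(robot.get_state()['position'],robot.get_state()['opening'])
cv2.imwrite('pics/s6c.png',cv2.resize(im[200:275,160:250,::-1],None,fx=8,fy=8,interpolation=cv2.INTER_CUBIC))
E
```

```text
t: 8.07
position: [0.5536, -0.2764, 0.0192]
eef_rot: [[-0.938, 0.0, 0.348], [-0.348, -0.0, -0.938], [-0.0, -1.0, 0.0]]
contact_force: [0.4, 0.4, -0.1]
opening: 0.0604
[ 0.55412763 -0.27664874  0.01988519] 0.060464212567428816
```

View pics/s6c.png

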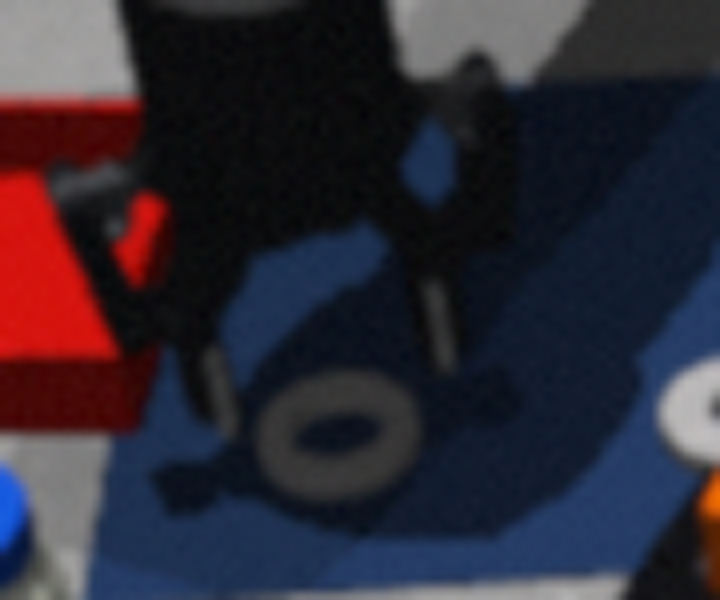

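```bash
python3 -m handwheel '[{"x":0,"y":0,"z":-1.2,"ax":0,"ay":0,"az":0,"hand":75},{"x":0,"y":0,"z":-0.9,"ax":0,"ay":0,"az":0,"hand":75},{"x":0,"y":0,"z":0,"ax":0,"ay":0,"az":0,"hand":75},{"x":0,"y":0,"z":0,"ax":0,"ay":0,"az":0,"hand":75}]'
python3 -m handwheel '[{"x":0,"y":0,"z":0,"ax":0,"ay":0,"az":0,"hand":110},{"x":0,"y":0,"z":0,"ax":0,"ay":0,"az":0,"hand":150},{"x":0,"y":0,"z":0,"ax":0,"ay":0,"az":0,"hand":255},{"x":0,"y":0,"z":0,"ax":0,"ay":0,"az":0,"hand":255},{"x":0,"y":0,"z":0,"ax":0,"ay":0,"az":0,"hand":255},{"x":0,"y":0,"z":0,"ax":0,"ay":0,"az":0,"hand":255}]'
```

```text
t: 8.45
position: [0.553, -0.2761, -0.0035]
eef_rot: [[-0.938, -0.001, 0.348], [-0.348, 0.001, -0.938], [0.001, -1.0, -0.001]]
contact_force: [-0.1, -0.3, -0.4]
opening: 0.061
t: 8.95
position: [0.5538, -0.2766, -0.0019]
eef_rot: [[-0.938, 0.001, 0.347], [-0.347, -0.0, -0.938], [-0.001, -1.0, 0.001]]
contact_force: [-0.8, 0.2, 5.8]
opening: 0.0477
```

```bash
python3 -m handwheel '[{"x":0,"y":0,"z":3.5,"ax":0,"ay":0,"az":0,"hand":255},{"x":0,"y":0,"z":4,"ax":0,"ay":0,"az":0,"hand":255},{"x":0,"y":0,"z":4,"ax":0,"ay":0,"az":0,"hand":255},{"x":-0.3,"y":2.3,"z":3,"ax":0,"ay":0,"az":0,"hand":255},{"x":-0.3,"y":4,"z":0,"ax":0,"ay":0,"az":0,"hand":255},{"x":-0.3,"y":4,"z":0,"ax":0,"ay":0,"az":0,"hand":255},{"x":-0.3,"y":4,"z":0,"ax":0,"ay":0,"az":0,"hand":255},{"x":-0.3,"y":4,"z":0,"ax":0,"ay":0,"az":0,"hand":255},{"x":-0.3,"y":4,"z":0,"ax":0,"ay":0,"az":0,"hand":255},{"x":-0.3,"y":4,"z":0,"ax":0,"ay":0,"az":0,"hand":255},{"x":-0.3,"y":4,"z":0,"ax":0,"ay":0,"az":0,"hand":255},{"x":-0.3,"y":4,"z":0,"ax":0,"ay":0,"az":0,"hand":255}]'
python3 -m handwheel '[{"x":-0.3,"y":4,"z":0,"ax":0,"ay":0,"az":0,"hand":255},{"x":-0.3,"y":4,"z":0,"ax":0,"ay":0,"az":0,"hand":255},{"x":-0.3,"y":0,"z":0,"ax":0,"ay":0,"az":0,"hand":255},{"x":0,"y":0,"z":0,"ax":0,"ay":0,"az":0,"hand":255},{"x":0,"y":0,"z":0,"ax":0,"ay":0,"az":0,"hand":255}]'
python3 - <<'E'
from h import *
im,d=grab('scene','s7'); im2,d2=grab('top','t7'); print(robot.get_state()['position'])
cv2.imwrite('pics/s7c.png',cv2.resize(im[130:240,310:440,::-1],None,fx=5,fy=5,interpolation=cv2.INTER_CUBIC))
E
```

```text
t: 9.95
position: [0.526, 0.0684, 0.1423]
eef_rot: [[-0.938, 0.0, 0.347], [-0.347, -0.0, -0.938], [-0.0, -1.0, 0.0]]
contact_force: [0.4, -0.5, -0.1]
opening: 0.0473
t: 10.37
position: [0.5173, 0.1466, 0.1421]
eef_rot: [[-0.937, -0.0, 0.348], [-0.348, -0.0, -0.937], [0.0, -1.0, 0.0]]
contact_force: [0.2, -0.3, -1.5]
opening: 0.0476
[0.5176935  0.14561147 0.14225471]
```

View pics/s7c.png

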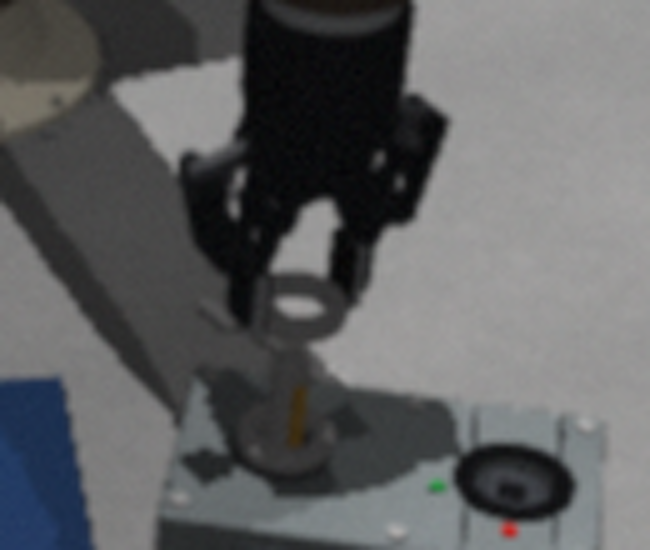

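```bash
python3 - <<'E'
from h import *
print(ray('scene',370,190,.155), ray('scene',370,190,.150))
E
```

```text
[0.52232995 0.14844802 0.155     ] [0.51541327 0.15026852 0.15      ]
```

```bash
python3 -m handwheel '[{"x":0.35,"y":0.05,"z":-1,"ax":0,"ay":0,"az":0,"hand":255},{"x":0,"y":0,"z":-1,"ax":0,"ay":0,"az":0,"hand":255},{"x":0,"y":0,"z":-1,"ax":0,"ay":0,"az":0,"hand":255},{"x":0,"y":0,"z":0,"ax":0,"ay":0,"az":0,"hand":255}]'
python3 -m handwheel '[{"x":0,"y":0,"z":-1,"ax":0,"ay":0,"az":0,"hand":255},{"x":0,"y":0,"z":-1,"ax":0,"ay":0,"az":0,"hand":255},{"x":0,"y":0,"z":0,"ax":0,"ay":0,"az":0,"hand":255}]'
python3 -m handwheel '[{"x":0,"y":0,"z":-0.7,"ax":0,"ay":0,"az":0,"hand":255},{"x":0,"y":0,"z":-0.7,"ax":0,"ay":0,"az":0,"hand":255},{"x":0,"y":0,"z":0,"ax":0,"ay":0,"az":0,"hand":255},{"x":0,"y":0,"z":0,"ax":0,"ay":0,"az":0,"hand":255}]'
```

```text
t: 10.8
position: [0.5199, 0.1461, 0.109]
eef_rot: [[-0.938, -0.004, 0.346], [-0.346, -0.001, -0.938], [0.004, -1.0, -0.0]]
contact_force: [-0.2, 0.1, -1.3]
opening: 0.0476
t: 11.05
position: [0.52, 0.1468, 0.0898]
eef_rot: [[-0.938, -0.003, 0.347], [-0.347, -0.001, -0.938], [0.003, -1.0, -0.0]]
contact_force: [-0.5, -0.2, -1.0]
opening: 0.0476
t: 11.38
position: [0.5207, 0.1471, 0.0779]
eef_rot: [[-0.938, -0.001, 0.348], [-0.348, -0.0, -0.938], [0.001, -1.0, -0.0]]
contact_force: [0.5, -0.2, -0.3]
opening: 0.0474
```

Release, lift, and go toward the pulley side while looking.

```bash
python3 -m handwheel '[{"x":0,"y":0,"z":-0.3,"ax":0,"ay":0,"az":0,"hand":255},{"x":0,"y":0,"z":0,"ax":0,"ay":0,"az":0,"hand":60},{"x":0,"y":0,"z":0,"ax":0,"ay":0,"az":0,"hand":60},{"x":0,"y":0,"z":0,"ax":0,"ay":0,"az":0,"hand":60},{"x":0,"y":0,"z":0,"ax":0,"ay":0,"az":0,"hand":60},{"x":0,"y":0,"z":3,"ax":0,"ay":0,"az":0,"hand":40},{"x":0,"y":0,"z":4,"ax":0,"ay":0,"az":0,"hand":40},{"x":-4,"y":0,"z":1,"ax":0,"ay":0,"az":0,"hand":40},{"x":-4,"y":0,"z":0,"ax":0,"ay":0,"az":0,"hand":40},{"x":-4,"y":0,"z":0,"ax":0,"ay":0,"az":0,"hand":40},{"x":-4,"y":0,"z":0,"ax":0,"ay":0,"az":0,"hand":40},{"x":0,"y":0,"z":0,"ax":0,"ay":0,"az":0,"hand":40}]'
python3 - <<'E'
from meas import *
im,d=grab('top','t8'); rings('top',im,.011)
rings('top',im,.086,(.45,.6),(.08,.22))
cv2.imwrite('pics/t8c.png',cv2.resize(im[190:320,190:560,::-1],None,fx=2.1,fy=2.1,interpolation=cv2.INTER_CUBIC))
E
```

```text
t: 12.38
position: [0.3589, 0.1388, 0.1562]
eef_rot: [[-0.934, -0.002, 0.357], [-0.357, 0.006, -0.934], [-0.0, -1.0, -0.006]]
contact_force: [0.0, -0.2, 0.1]
opening: 0.072
top px [360.  239.2] fillC [ 0.5586 -0.0408] minC 0.5585 -0.0401 R 0.038 fillfrac 0.865
top px [406.5 240.2] fillC [ 0.5568 -0.1518] minC 0.5567 -0.1516 R 0.0258 fillfrac 0.905
top px [355.7 293.5] fillC [ 0.4307 -0.0314] minC 0.4308 -0.0318 R 0.0261 fillfrac 0.916
top px [268.7 250. ] fillC [0.5217 0.1629] minC 0.5227 0.163 R 0.0924 fillfrac 0.93
```

View pics/t8c.png

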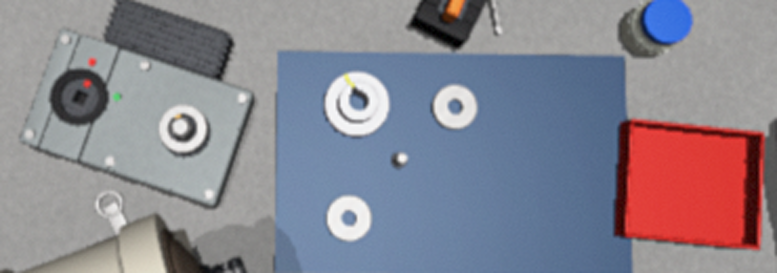

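```bash
python3 - <<'E'
from meas import *
im=cv2.imread('pics/t8.png')[:,:,::-1]
hsv=cv2.cvtColor(np.ascontiguousarray(im),cv2.COLOR_RGB2HSV)
H,S,V=[hsv[...,i].astype(int) for i in range(3)]
rings('top',np.ascontiguousarray(im),.017,(.5,.6),(-.1,0))
c=np.array([.5578,-.0403])
m=(H>18)&(H<40)&(S>50)&(V>120)
for v,u in zip(*np.nonzero(m)):
    if 345<u<375 and 218<v<245:
        for z in (.017,.041):
            p=ray('top',u,v,z)[:2]-c; r=np.hypot(*p)*1000
            ok = (r>23 if z<.02 else 14<r<22.5)
            if ok: print(u,v,z,round(r,1),round(np.degrees(np.arctan2(p[1],p[0])),1),S[v,u])
# shaft key tick
s=np.array([.519,.146])
im=np.load('top0.npz')['im'];hsv=cv2.cvtColor(im,cv2.COLOR_RGB2HSV);H,S,V=[hsv[...,i].astype(int) for i in range(3)]
m=(H>15)&(H<40)&(S>60)&(V>100)
for v,u in zip(*np.nonzero(m)):
    if 262<u<290 and 235<v<262:
        for z in (.066,.108):
            p=ray('top',u,v,z)[:2]-s; r=np.hypot(*p)*1000
            if (14<r<27 if z<.08 else 9<r<15): print('sh',u,v,z,round(r,1),round(np.degrees(np.arctan2(p[1],p[0])),1))
E
```

```text
top px [360.  239.2] fillC [ 0.5578 -0.0403] minC 0.5578 -0.0397 R 0.0378 fillfrac 0.865
354 225 0.017 35.7 22.5 69
355 225 0.017 34.9 18.9 59
354 226 0.017 33.5 24.0 103
355 226 0.017 32.6 20.2 102
354 227 0.017 31.3 25.8 83
355 227 0.017 30.4 21.8 125
356 227 0.017 29.6 17.5 58
355 228 0.017 28.2 23.6 118
356 228 0.017 27.3 19.0 97
355 229 0.017 26.0 25.6 73
356 229 0.017 25.1 20.7 108
357 229 0.017 24.4 15.5 89
357 229 0.041 21.5 22.8 89
356 230 0.041 20.5 31.3 52
357 230 0.041 19.4 25.5 111
358 230 0.041 18.6 19.0 98
357 231 0.041 17.3 28.8 69
358 231 0.041 16.4 21.6 95
sh 274 242 0.066 24.9 21.6
sh 275 242 0.066 24.2 16.6
sh 276 242 0.066 23.7 11.5
sh 274 243 0.066 22.8 23.5
sh 275 243 0.066 22.0 18.2
sh 276 243 0.066 21.5 12.5
sh 273 244 0.066 21.8 31.1
sh 274 244 0.066 20.7 25.8
sh 274 244 0.108 14.5 18.5
sh 275 244 0.066 19.9 20.0
sh 275 244 0.108 14.0 10.2
sh 276 244 0.066 19.3 13.8
sh 276 244 0.108 13.8 1.5
sh 273 245 0.066 19.9 34.3
sh 273 245 0.108 13.4 29.9
sh 274 245 0.066 18.7 28.6
sh 274 245 0.108 12.5 21.4
sh 275 245 0.066 17.8 22.3
sh 275 245 0.108 11.9 11.8
sh 276 245 0.066 17.1 15.4
sh 276 245 0.108 11.7 1.5
sh 274 246 0.066 16.8 32.1
sh 274 246 0.108 10.5 25.4
```

```bash
python3 -m handwheel '[{"x":2.8,"y":-2.6,"z":0,"ax":0,"ay":0,"az":0,"hand":40},{"x":2.8,"y":-2.6,"z":0,"ax":0,"ay":0,"az":0,"hand":40},{"x":2.8,"y":-2.6,"z":0,"ax":0,"ay":0,"az":0,"hand":40},{"x":2.8,"y":-2.6,"z":0,"ax":0,"ay":0,"az":0,"hand":40},{"x":2.8,"y":-2.6,"z":0,"ax":0,"ay":0,"az":0,"hand":40},{"x":2.8,"y":-2.6,"z":0,"ax":0,"ay":0,"az":0,"hand":40},{"x":2.8,"y":-2.6,"z":0,"ax":0,"ay":0,"az":1.2,"hand":50},{"x":0,"y":0,"z":-3,"ax":0,"ay":0,"az":0,"hand":50},{"x":0,"y":0,"z":-4,"ax":0,"ay":0,"az":0,"hand":50},{"x":0,"y":0,"z":0,"ax":0,"ay":0,"az":0,"hand":50},{"x":0,"y":0,"z":0,"ax":0,"ay":0,"az":0,"hand":50},{"x":0,"y":0,"z":0,"ax":0,"ay":0,"az":0,"hand":50}]'
```

```text
t: 13.43
position: [0.5605, -0.0422, 0.0871]
eef_rot: [[-0.927, -0.001, 0.375], [-0.375, 0.005, -0.927], [-0.001, -1.0, -0.005]]
contact_force: [0.3, 0.6, 0.8]
opening: 0.0685
```

```bash
python3 -m handwheel '[{"x":-0.25,"y":0.2,"z":-2.5,"ax":0,"ay":0,"az":0,"hand":50},{"x":0,"y":0,"z":0,"ax":0,"ay":0,"az":0,"hand":50},{"x":0,"y":0,"z":0,"ax":0,"ay":0,"az":0,"hand":50}]'
python3 - <<'E'
from meas import *
im,d=grab('scene','s9'); print(robot.get_state()['position'])
cv2.imwrite('pics/s9c.png',cv2.resize(im[160:280,230:430,::-1],None,fx=4,fy=4,interpolation=cv2.INTER_CUBIC))
E
```

```text
t: 13.68
position: [0.5576, -0.04, 0.062]
eef_rot: [[-0.927, -0.001, 0.375], [-0.375, 0.005, -0.927], [-0.001, -1.0, -0.005]]
contact_force: [-0.1, 0.3, 1.3]
opening: 0.0683
[ 0.55800043 -0.04010151  0.06255745]
```

View pics/s9c.png

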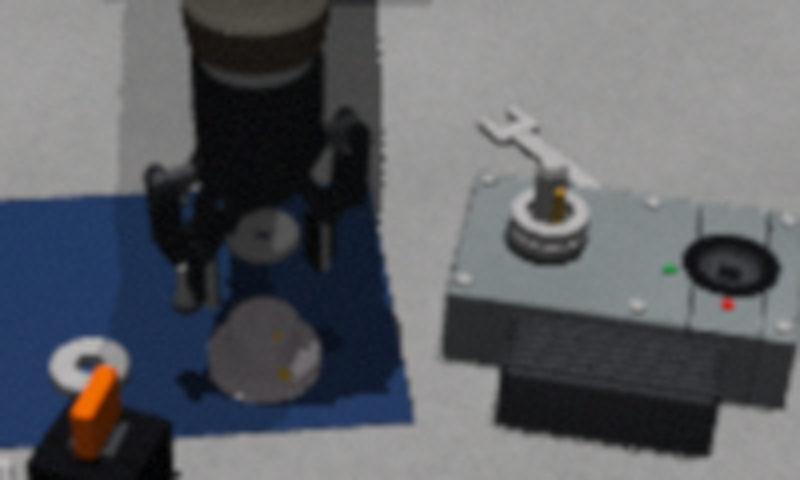

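```bash
python3 -m handwheel '[{"x":0,"y":0,"z":-2.2,"ax":-0.3,"ay":0,"az":-0.3,"hand":50},{"x":0,"y":0,"z":-2.1,"ax":0,"ay":0,"az":0,"hand":50},{"x":0,"y":0,"z":0,"ax":0,"ay":0,"az":0,"hand":50},{"x":0,"y":0,"z":0,"ax":0,"ay":0,"az":0,"hand":50}]'
python3 -m handwheel '[{"x":0,"y":0,"z":0,"ax":0,"ay":0,"az":0,"hand":120},{"x":0,"y":0,"z":0,"ax":0,"ay":0,"az":0,"hand":255},{"x":0,"y":0,"z":0,"ax":0,"ay":0,"az":0,"hand":255},{"x":0,"y":0,"z":0,"ax":0,"ay":0,"az":0,"hand":255},{"x":0,"y":0,"z":0,"ax":0,"ay":0,"az":0,"hand":255},{"x":0,"y":0,"z":0,"ax":0,"ay":0,"az":0,"hand":255}]'
```

```text
t: 14.07
position: [0.5574, -0.0402, 0.0184]
eef_rot: [[-0.929, -0.002, 0.37], [-0.37, 0.0, -0.929], [0.002, -1.0, -0.001]]
contact_force: [-0.3, -0.1, 0.1]
opening: 0.0688
t: 14.57
position: [0.5586, -0.0404, 0.0197]
eef_rot: [[-0.929, 0.001, 0.37], [-0.37, 0.0, -0.929], [-0.001, -1.0, 0.0]]
contact_force: [-0.3, 0.8, 5.8]
opening: 0.0424
```

```bash
python3 -m handwheel '[{"x":0,"y":0,"z":3,"ax":0,"ay":0,"az":0,"hand":255},{"x":0,"y":0,"z":3.5,"ax":0,"ay":0,"az":0,"hand":255},{"x":0,"y":0,"z":3.5,"ax":0,"ay":0,"az":0,"hand":255},{"x":0,"y":0,"z":3.5,"ax":0,"ay":0,"az":0,"hand":255},{"x":-0.66,"y":3.11,"z":0,"ax":0,"ay":0,"az":-2,"hand":255},{"x":-0.66,"y":3.11,"z":0,"ax":0,"ay":0,"az":-2,"hand":255},{"x":-0.66,"y":3.11,"z":0,"ax":0,"ay":0,"az":0,"hand":255},{"x":-0.66,"y":3.11,"z":0,"ax":0,"ay":0,"az":0,"hand":255},{"x":-0.66,"y":3.1,"z":0,"ax":0,"ay":0,"az":0,"hand":255},{"x":-0.66,"y":3.1,"z":0,"ax":0,"ay":0,"az":0,"hand":255},{"x":0,"y":0,"z":0,"ax":0,"ay":0,"az":0,"hand":255},{"x":0,"y":0,"z":0,"ax":0,"ay":0,"az":0,"hand":255}]'
python3 -m handwheel '[{"x":0,"y":0,"z":0,"ax":0,"ay":0,"az":0,"hand":255},{"x":0,"y":0,"z":0,"ax":0,"ay":0,"az":0,"hand":255}]'
python3 - <<'E'
from h import *
im,d=grab('scene','s10'); print(robot.get_state()['position'])
cv2.imwrite('pics/s10c.png',cv2.resize(im[130:240,310:440,::-1],None,fx=5,fy=5,interpolation=cv2.INTER_CUBIC))
E
```

```text
t: 15.57
position: [0.5174, 0.1476, 0.1531]
eef_rot: [[-0.952, -0.001, 0.307], [-0.307, 0.001, -0.952], [0.001, -1.0, -0.001]]
contact_force: [0.5, 0.6, -1.3]
opening: 0.0424
t: 15.73
position: [0.5179, 0.1454, 0.1527]
eef_rot: [[-0.953, -0.002, 0.304], [-0.304, 0.0, -0.953], [0.002, -1.0, -0.001]]
contact_force: [-0.3, -0.6, -2.6]
opening: 0.0425
[0.51792728 0.14518879 0.15255396]
```

View pics/s10c.png

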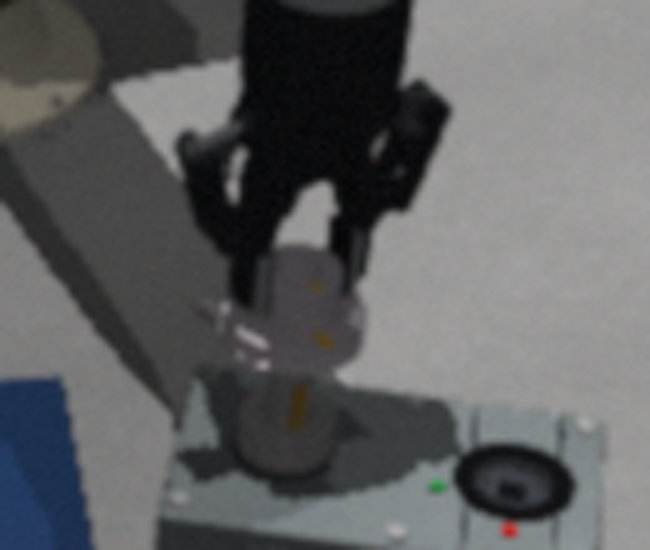

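```bash
python3 -m handwheel '[{"x":0.17,"y":0.07,"z":-0.7,"ax":0,"ay":0,"az":0,"hand":255},{"x":0,"y":0,"z":-0.6,"ax":0,"ay":0,"az":0,"hand":255},{"x":0,"y":0,"z":0,"ax":0,"ay":0,"az":0,"hand":255},{"x":0,"y":0,"z":0,"ax":0,"ay":0,"az":0,"hand":255}]'
python3 -m handwheel '[{"x":0,"y":0,"z":-0.3,"ax":0,"ay":0,"az":0,"hand":255},{"x":0,"y":0,"z":-0.3,"ax":0,"ay":0,"az":0,"hand":255},{"x":0,"y":0,"z":0,"ax":0,"ay":0,"az":0,"hand":255}]'
python3 -m handwheel '[{"x":0,"y":0,"z":-0.2,"ax":0,"ay":0,"az":0,"hand":255},{"x":0,"y":0,"z":-0.2,"ax":0,"ay":0,"az":0,"hand":255},{"x":0,"y":0,"z":0,"ax":0,"ay":0,"az":0,"hand":255}]'
```

```text
t: 16.12
position: [0.519, 0.1464, 0.1384]
eef_rot: [[-0.953, -0.004, 0.304], [-0.304, -0.0, -0.953], [0.003, -1.0, -0.001]]
contact_force: [0.7, -0.0, -2.0]
opening: 0.0426
t: 16.37
position: [0.5191, 0.1468, 0.1326]
eef_rot: [[-0.953, -0.003, 0.304], [-0.304, 0.0, -0.953], [0.003, -1.0, -0.001]]
contact_force: [0.6, -1.0, -1.8]
opening: 0.0425
t: 16.62
position: [0.5192, 0.1468, 0.1289]
eef_rot: [[-0.953, -0.003, 0.304], [-0.304, 0.0, -0.953], [0.002, -1.0, -0.001]]
contact_force: [0.2, -0.2, -1.6]
opening: 0.0426
```

```bash
python3 -m handwheel '[{"x":0,"y":0,"z":-0.2,"ax":0,"ay":0,"az":0,"hand":255},{"x":0,"y":0,"z":-0.2,"ax":0,"ay":0,"az":0,"hand":255},{"x":0,"y":0,"z":0,"ax":0,"ay":0,"az":0,"hand":255},{"x":0,"y":0,"z":0,"ax":0,"ay":0,"az":0,"hand":255}]'
python3 -m handwheel '[{"x":0,"y":0,"z":-0.2,"ax":0,"ay":0,"az":0,"hand":255},{"x":0,"y":0,"z":-0.2,"ax":0,"ay":0,"az":0,"hand":255},{"x":0,"y":0,"z":0,"ax":0,"ay":0,"az":0,"hand":255},{"x":0,"y":0,"z":0,"ax":0,"ay":0,"az":0,"hand":255}]'
```

```text
t: 16.95
position: [0.5193, 0.1468, 0.1251]
eef_rot: [[-0.953, -0.002, 0.304], [-0.304, 0.0, -0.953], [0.002, -1.0, -0.001]]
contact_force: [0.3, 0.1, -1.8]
opening: 0.0427
t: 17.28
position: [0.5193, 0.1468, 0.1211]
eef_rot: [[-0.953, -0.002, 0.304], [-0.304, 0.0, -0.953], [0.002, -1.0, -0.001]]
contact_force: [-0.2, 0.3, -2.0]
opening: 0.0422
```

```bash
python3 -m handwheel '[{"x":0,"y":0,"z":-0.4,"ax":0,"ay":0,"az":0,"hand":255},{"x":0,"y":0,"z":-0.4,"ax":0,"ay":0,"az":0,"hand":255},{"x":0,"y":0,"z":0,"ax":0,"ay":0,"az":0,"hand":255},{"x":0,"y":0,"z":0,"ax":0,"ay":0,"az":0,"hand":255}]'
python3 -m handwheel '[{"x":0,"y":0,"z":-0.3,"ax":0,"ay":0,"az":0,"hand":255},{"x":0,"y":0,"z":-0.3,"ax":0,"ay":0,"az":0,"hand":255},{"x":0,"y":0,"z":-0.1,"ax":0,"ay":0,"az":0,"hand":255},{"x":0,"y":0,"z":0,"ax":0,"ay":0,"az":0,"hand":255}]'
```

```text
t: 17.62
position: [0.5191, 0.1467, 0.1128]
eef_rot: [[-0.953, -0.003, 0.304], [-0.304, 0.0, -0.953], [0.003, -1.0, -0.001]]
contact_force: [0.6, 0.0, -1.8]
opening: 0.0422
t: 17.95
position: [0.5192, 0.1468, 0.106]
eef_rot: [[-0.953, -0.002, 0.304], [-0.304, 0.0, -0.953], [0.002, -1.0, -0.001]]
contact_force: [-0.1, 0.3, -2.1]
opening: 0.0423
```

```bash
python3 -m handwheel '[{"x":0,"y":0,"z":-0.1,"ax":0,"ay":0,"az":0,"hand":255},{"x":0,"y":0,"z":0,"ax":0,"ay":0,"az":0,"hand":75},{"x":0,"y":0,"z":0,"ax":0,"ay":0,"az":0,"hand":75},{"x":0,"y":0,"z":0,"ax":0,"ay":0,"az":0,"hand":75},{"x":0,"y":0,"z":0,"ax":0,"ay":0,"az":0,"hand":75},{"x":0,"y":0,"z":3,"ax":0,"ay":0,"az":0,"hand":75},{"x":0,"y":0,"z":3,"ax":0,"ay":0,"az":0,"hand":75},{"x":-1.76,"y":-3.57,"z":0,"ax":0,"ay":0,"az":0,"hand":75},{"x":-1.76,"y":-3.57,"z":0,"ax":0,"ay":0,"az":0,"hand":75},{"x":-1.76,"y":-3.57,"z":0,"ax":0,"ay":0,"az":0,"hand":75},{"x":-1.76,"y":-3.57,"z":0,"ax":0,"ay":0,"az":0,"hand":75},{"x":-1.76,"y":-3.57,"z":0,"ax":0,"ay":0,"az":0,"hand":75}]'
python3 - <<'E'
from meas import *
im,d=grab('top','t11'); im2,d2=grab('scene','s11')
rings('top',im,.011); print(robot.get_state()['position'])
a=cv2.resize(im[190:300,190:330,::-1],None,fx=2.8,fy=2.8,interpolation=cv2.INTER_CUBIC)
b=cv2.resize(im2[160:270,310:450,::-1],None,fx=2.8,fy=2.8,interpolation=cv2.INTER_CUBIC)
cv2.imwrite('pics/t11c.png',np.hstack([a,b]))
E
```

```text
t: 18.95
position: [0.4303, -0.0329, 0.1654]
eef_rot: [[-0.952, -0.002, 0.305], [-0.305, 0.0, -0.952], [0.001, -1.0, -0.001]]
contact_force: [0.8, -0.6, -0.3]
opening: 0.0604
top px [406.7 236.7] fillC [ 0.5653 -0.1523] minC 0.5575 -0.1518 R 0.0252 fillfrac 1.0
[ 0.42952049 -0.03530712  0.16587292]
```

View pics/t11c.png

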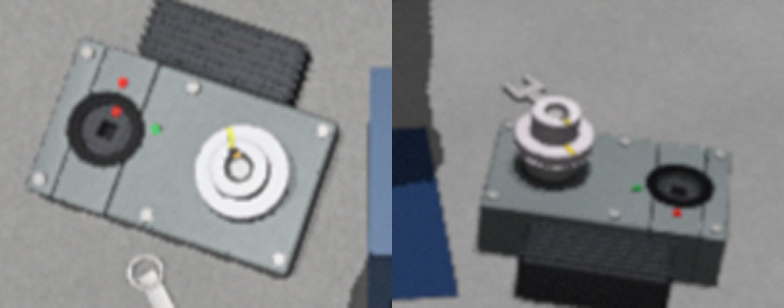

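```bash
python3 -m handwheel '[{"x":0.12,"y":0.35,"z":-4,"ax":0,"ay":0,"az":0,"hand":70},{"x":0,"y":0,"z":-4,"ax":0,"ay":0,"az":0,"hand":70},{"x":0,"y":0,"z":-4,"ax":0,"ay":0,"az":0,"hand":70},{"x":0,"y":0,"z":-2,"ax":0,"ay":0,"az":0,"hand":70},{"x":0,"y":0,"z":0,"ax":0,"ay":0,"az":0,"hand":70},{"x":0,"y":0,"z":0,"ax":0,"ay":0,"az":0,"hand":70},{"x":0,"y":0,"z":0,"ax":0,"ay":0,"az":0,"hand":70}]'
python3 - <<'E'
from meas import *
im2,d2=grab('scene','s12'); rings('scene',im2,.011)
cv2.imwrite('pics/s12c.png',cv2.resize(im2[170:240,250:340,::-1],None,fx=7,fy=7,interpolation=cv2.INTER_CUBIC))
E
```

```text
t: 19.63
position: [0.4337, -0.028, 0.0271]
eef_rot: [[-0.952, 0.0, 0.305], [-0.305, 0.0, -0.952], [-0.0, -1.0, -0.0]]
contact_force: [0.6, 0.7, -0.2]
opening: 0.0621
scene px [317.1 271.3] fillC [0.649  0.0059] minC 0.5771 0.0055 R 0.2079 fillfrac 0.899
scene px [250.7 249.5] fillC [ 0.5545 -0.1538] minC 0.5578 -0.1507 R 0.0236 fillfrac 1.0
scene px [201.6 283.5] fillC [ 0.6623 -0.2695] minC 0.6814 -0.2627 R 0.0888 fillfrac 0.917
scene px [162.8 301. ] fillC [ 0.7089 -0.3517] minC 0.7082 -0.3526 R 0.0233 fillfrac 0.955
```

View pics/s12c.png

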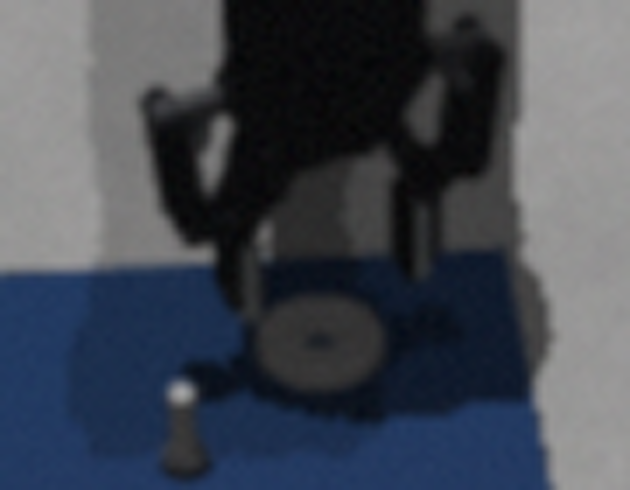

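```bash
python3 -m handwheel '[{"x":-0.3,"y":-0.36,"z":0,"ax":0,"ay":0,"az":0,"hand":70},{"x":0,"y":0,"z":-1.4,"ax":0,"ay":0,"az":0,"hand":70},{"x":0,"y":0,"z":-1.4,"ax":0,"ay":0,"az":0,"hand":75},{"x":0,"y":0,"z":0,"ax":0,"ay":0,"az":0,"hand":75},{"x":0,"y":0,"z":0,"ax":0,"ay":0,"az":0,"hand":75}]'
python3 -m handwheel '[{"x":0,"y":0,"z":0,"ax":0,"ay":0,"az":0,"hand":110},{"x":0,"y":0,"z":0,"ax":0,"ay":0,"az":0,"hand":150},{"x":0,"y":0,"z":0,"ax":0,"ay":0,"az":0,"hand":255},{"x":0,"y":0,"z":0,"ax":0,"ay":0,"az":0,"hand":255},{"x":0,"y":0,"z":0,"ax":0,"ay":0,"az":0,"hand":255},{"x":0,"y":0,"z":0,"ax":0,"ay":0,"az":0,"hand":255}]'
```

```text
t: 20.1
position: [0.4296, -0.0319, -0.002]
eef_rot: [[-0.953, -0.002, 0.304], [-0.304, 0.0, -0.953], [0.002, -1.0, -0.001]]
contact_force: [0.0, 0.3, -0.1]
opening: 0.0599
t: 20.6
position: [0.4303, -0.0319, -0.0007]
eef_rot: [[-0.953, -0.0, 0.304], [-0.304, 0.0, -0.953], [0.0, -1.0, -0.0]]
contact_force: [-4.5, -0.4, 8.7]
opening: 0.0479
```

```bash
python3 - <<'E'
from meas import *
im=np.load('top0.npz')['im']
hsv=cv2.cvtColor(im,cv2.COLOR_RGB2HSV);H,S,V=[hsv[...,i] for i in range(3)]
for b,s,c in blobs(((H<8)|(H>172))&(S>130)&(V>120),300):
    if c[0]<600:
        print(s,c)
        for u,v in [(s[0],s[1]),(s[0]+s[2],s[1]),(s[0],s[1]+s[3]),(s[0]+s[2],s[1]+s[3])]: print(ray('top',u,v,.0)[:2].round(3),ray('top',u,v,.035)[:2].round(3))
E
```

```text
[ 487  247   67   62 3236] [517.7342398 277.9947466]
[ 0.544 -0.348] [ 0.54  -0.335]
[ 0.546 -0.511] [ 0.542 -0.493]
[ 0.397 -0.342] [ 0.398 -0.33 ]
[ 0.398 -0.503] [ 0.399 -0.485]
```

```bash
python3 -m handwheel '[{"x":0,"y":0,"z":3.5,"ax":0,"ay":0,"az":0,"hand":255},{"x":0,"y":0,"z":4,"ax":0,"ay":0,"az":0,"hand":255},{"x":0.4,"y":-3.8,"z":0.5,"ax":0,"ay":0,"az":0,"hand":255},{"x":0.4,"y":-3.8,"z":0,"ax":0,"ay":0,"az":0,"hand":255},{"x":0.4,"y":-3.8,"z":0,"ax":0,"ay":0,"az":0,"hand":255},{"x":0.4,"y":-3.8,"z":0,"ax":0,"ay":0,"az":0,"hand":255},{"x":0.4,"y":-3.8,"z":0,"ax":0,"ay":0,"az":0,"hand":255},{"x":0.4,"y":-3.8,"z":0,"ax":0,"ay":0,"az":0,"hand":255},{"x":0.4,"y":-3.8,"z":0,"ax":0,"ay":0,"az":0,"hand":255},{"x":0.4,"y":-3.8,"z":0,"ax":0,"ay":0,"az":0,"hand":255},{"x":0.4,"y":-3.8,"z":0,"ax":0,"ay":0,"az":0,"hand":255},{"x":0.4,"y":-3.8,"z":0,"ax":0,"ay":0,"az":0,"hand":255}]'
python3 -m handwheel '[{"x":0,"y":0,"z":0,"ax":0,"ay":0,"az":0,"hand":255},{"x":0,"y":0,"z":-2,"ax":0,"ay":0,"az":0,"hand":255},{"x":0,"y":0,"z":-3,"ax":0,"ay":0,"az":0,"hand":255},{"x":0,"y":0,"z":0,"ax":0,"ay":0,"az":0,"hand":255},{"x":0,"y":0,"z":0,"ax":0,"ay":0,"az":0,"hand":90},{"x":0,"y":0,"z":0,"ax":0,"ay":0,"az":0,"hand":90},{"x":0,"y":0,"z":0,"ax":0,"ay":0,"az":0,"hand":90},{"x":0,"y":0,"z":0,"ax":0,"ay":0,"az":0,"hand":90},{"x":0,"y":0,"z":3,"ax":0,"ay":0,"az":0,"hand":90},{"x":0,"y":0,"z":4,"ax":0,"ay":0,"az":0,"hand":90},{"x":-2,"y":2,"z":1,"ax":0,"ay":0,"az":0,"hand":75},{"x":-2,"y":2,"z":0,"ax":0,"ay":0,"az":0,"hand":75}]'
python3 - <<'E'
from meas import *
im,d=grab('scene','s13'); im2,d2=grab('top','t13'); rings('top',im2,.011)
print(robot.get_state()['position'])
cv2.imwrite('pics/s13c.png',cv2.resize(im[150:310,80:380,::-1],None,fx=2.6,fy=2.6,interpolation=cv2.INTER_CUBIC))
E
```

```text
t: 21.6
position: [0.4696, -0.4141, 0.0784]
eef_rot: [[-0.953, -0.001, 0.304], [-0.304, -0.001, -0.953], [0.001, -1.0, 0.0]]
contact_force: [1.6, -0.3, -0.0]
opening: 0.047
t: 22.6
position: [0.4314, -0.3733, 0.1126]
eef_rot: [[-0.953, 0.004, 0.304], [-0.304, -0.005, -0.953], [-0.002, -1.0, 0.006]]
contact_force: [1.1, 0.4, -0.6]
opening: 0.0602
top px [406.5 240.3] fillC [ 0.5566 -0.1518] minC 0.5564 -0.1512 R 0.026 fillfrac 0.907
[ 0.42811354 -0.37014883  0.10949857]
```

View pics/s13c.png

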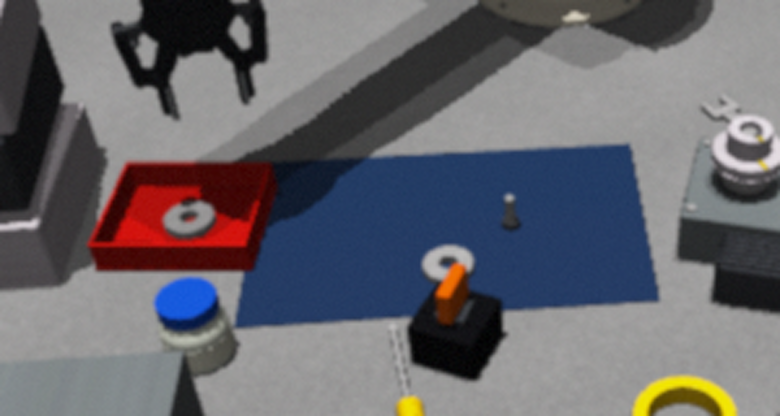

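```bash
python3 -m handwheel '[{"x":1.81,"y":3.16,"z":0,"ax":0,"ay":0,"az":0,"hand":70},{"x":1.81,"y":3.16,"z":0,"ax":0,"ay":0,"az":0,"hand":70},{"x":1.81,"y":3.16,"z":0,"ax":0,"ay":0,"az":0,"hand":70},{"x":1.81,"y":3.16,"z":0,"ax":0,"ay":0,"az":0,"hand":70},{"x":1.81,"y":3.16,"z":0,"ax":0,"ay":0,"az":0,"hand":70},{"x":1.81,"y":3.16,"z":0,"ax":0,"ay":0,"az":0,"hand":70},{"x":1.8,"y":3.16,"z":0,"ax":0,"ay":0,"az":0,"hand":70},{"x":0,"y":0,"z":-4,"ax":0,"ay":0,"az":0,"hand":70},{"x":0,"y":0,"z":-4,"ax":0,"ay":0,"az":0,"hand":70},{"x":0,"y":0,"z":0,"ax":0,"ay":0,"az":0,"hand":70},{"x":0,"y":0,"z":0,"ax":0,"ay":0,"az":0,"hand":70},{"x":0,"y":0,"z":0,"ax":0,"ay":0,"az":0,"hand":70}]'
python3 - <<'E'
from meas import *
im2,d2=grab('scene','s14'); print(robot.get_state()['position'])
cv2.imwrite('pics/s14c.png',cv2.resize(im2[200:280,205:305,::-1],None,fx=6,fy=6,interpolation=cv2.INTER_CUBIC))
E
```

```text
t: 23.7
position: [0.5571, -0.1511, 0.0297]
eef_rot: [[-0.953, -0.0, 0.304], [-0.304, -0.0, -0.953], [0.0, -1.0, 0.0]]
contact_force: [-0.0, -0.6, 0.6]
opening: 0.0618
[ 0.55758088 -0.15139894  0.03035214]
```

View pics/s14c.png

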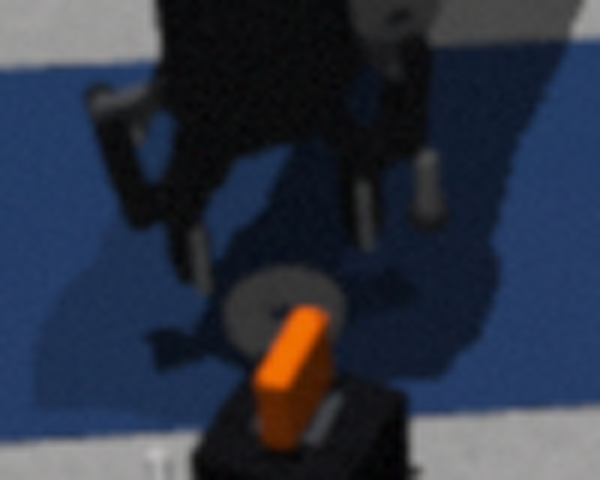

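```bash
python3 -m handwheel '[{"x":-0.1,"y":0,"z":-1.6,"ax":0,"ay":0,"az":0,"hand":70},{"x":0,"y":0,"z":-1.6,"ax":0,"ay":0,"az":0,"hand":75},{"x":0,"y":0,"z":0,"ax":0,"ay":0,"az":0,"hand":75},{"x":0,"y":0,"z":0,"ax":0,"ay":0,"az":0,"hand":75}]'
python3 -m handwheel '[{"x":0,"y":0,"z":0,"ax":0,"ay":0,"az":0,"hand":110},{"x":0,"y":0,"z":0,"ax":0,"ay":0,"az":0,"hand":150},{"x":0,"y":0,"z":0,"ax":0,"ay":0,"az":0,"hand":255},{"x":0,"y":0,"z":0,"ax":0,"ay":0,"az":0,"hand":255},{"x":0,"y":0,"z":0,"ax":0,"ay":0,"az":0,"hand":255},{"x":0,"y":0,"z":0,"ax":0,"ay":0,"az":0,"hand":255}]'
```

```text
t: 24.08
position: [0.5558, -0.1512, -0.0029]
eef_rot: [[-0.953, -0.001, 0.304], [-0.304, -0.0, -0.953], [0.001, -1.0, -0.0]]
contact_force: [1.5, -0.2, -0.2]
opening: 0.0602
t: 24.58
position: [0.5564, -0.1512, -0.0018]
eef_rot: [[-0.953, 0.001, 0.304], [-0.304, -0.001, -0.953], [-0.001, -1.0, 0.001]]
contact_force: [-2.9, 0.3, 7.3]
opening: 0.0473
```

```bash
python3 -m handwheel '[{"x":0,"y":0,"z":4,"ax":0,"ay":0,"az":0,"hand":255},{"x":0,"y":0,"z":4,"ax":0,"ay":0,"az":0,"hand":255},{"x":-1.23,"y":-3.74,"z":0,"ax":0,"ay":0,"az":0,"hand":255},{"x":-1.23,"y":-3.74,"z":0,"ax":0,"ay":0,"az":0,"hand":255},{"x":-1.23,"y":-3.74,"z":0,"ax":0,"ay":0,"az":0,"hand":255},{"x":-1.23,"y":-3.74,"z":0,"ax":0,"ay":0,"az":0,"hand":255},{"x":-1.23,"y":-3.74,"z":0,"ax":0,"ay":0,"az":0,"hand":255},{"x":-1.23,"y":-3.74,"z":0,"ax":0,"ay":0,"az":0,"hand":255},{"x":-1.23,"y":-3.74,"z":0,"ax":0,"ay":0,"az":0,"hand":255},{"x":0,"y":0,"z":0,"ax":0,"ay":0,"az":0,"hand":255},{"x":0,"y":0,"z":-2,"ax":0,"ay":0,"az":0,"hand":255},{"x":0,"y":0,"z":-2.5,"ax":0,"ay":0,"az":0,"hand":255}]'
python3 -m handwheel '[{"x":0,"y":0,"z":0,"ax":0,"ay":0,"az":0,"hand":255},{"x":0,"y":0,"z":0,"ax":0,"ay":0,"az":0,"hand":255},{"x":0,"y":0,"z":0,"ax":0,"ay":0,"az":0,"hand":90},{"x":0,"y":0,"z":0,"ax":0,"ay":0,"az":0,"hand":90},{"x":0,"y":0,"z":0,"ax":0,"ay":0,"az":0,"hand":90},{"x":0,"y":0,"z":0,"ax":0,"ay":0,"az":0,"hand":90},{"x":0,"y":0,"z":3,"ax":0,"ay":0,"az":0,"hand":90},{"x":0,"y":0,"z":4,"ax":0,"ay":0,"az":0,"hand":90},{"x":-2,"y":2,"z":4,"ax":0,"ay":0,"az":0,"hand":75},{"x":-2,"y":2,"z":0,"ax":0,"ay":0,"az":0,"hand":75}]'
python3 - <<'E'
from meas import *
im,d=grab('scene','s15'); im2,d2=grab('top','t15')
print(robot.get_state()['position'])
cv2.imwrite('pics/s15c.png',cv2.resize(im[150:310,80:380,::-1],None,fx=2.6,fy=2.6,interpolation=cv2.INTER_CUBIC))
a=cv2.resize(im2[200:270,200:310,::-1],None,fx=7,fy=7,interpolation=cv2.INTER_CUBIC); cv2.imwrite('pics/t15c.png',a)
E
```

```text
t: 25.58
position: [0.4701, -0.4149, 0.0336]
eef_rot: [[-0.953, 0.002, 0.302], [-0.302, -0.004, -0.953], [-0.001, -1.0, 0.004]]
contact_force: [0.4, 0.2, -0.9]
opening: 0.0472
t: 26.42
position: [0.4343, -0.3773, 0.1418]
eef_rot: [[-0.953, 0.006, 0.304], [-0.304, -0.006, -0.953], [-0.003, -1.0, 0.008]]
contact_force: [0.8, -0.5, 0.8]
opening: 0.0603
[ 0.43093294 -0.37401511  0.13711803]
```

View pics/s15c.png

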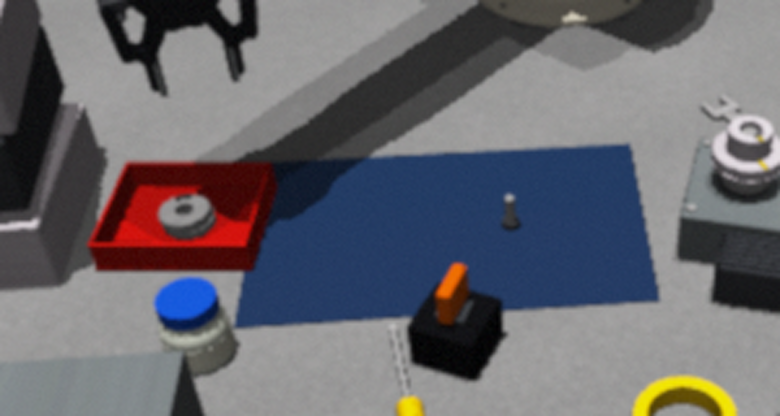

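View pics/t15c.png

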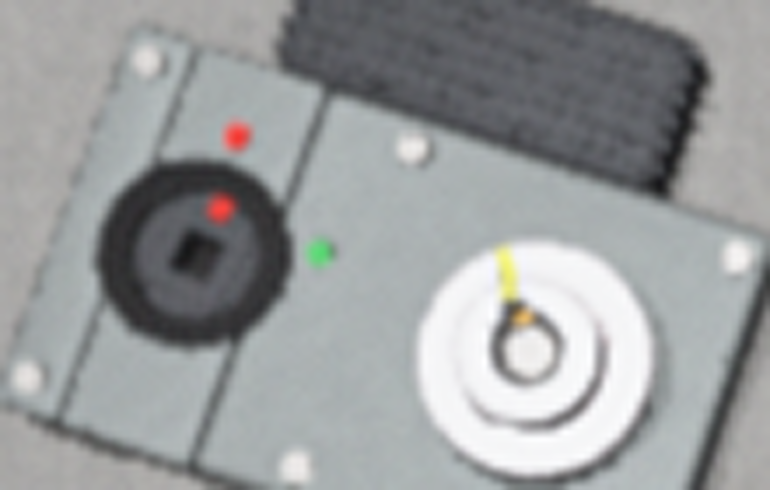

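```bash
python3 - <<'E'
from meas import *
im=cv2.imread('pics/t15.png')[:,:,::-1].copy()
hsv=cv2.cvtColor(im,cv2.COLOR_RGB2HSV);H,S,V=[hsv[...,i].astype(int) for i in range(3)]
# socket: darkest near centre
g=cv2.cvtColor(im,cv2.COLOR_RGB2GRAY).astype(float)
sub=g[228:244,220:236]; print(sub.astype(int))
m=sub<38; v,u=np.nonzero(m); print('hole',u.mean()+220,v.mean()+228,len(u), ray('top',u.mean()+220,v.mean()+228,.054)[:2])
def wc(mask,w,z):
    v,u=np.nonzero(mask); ww=w[v,u]; c=(np.average(u,weights=ww),np.average(v,weights=ww)); return c,ray('top',*c,z)[:2]
red=np.where(((H<10)|(H>170))&(S>70),S,0); 
box=np.zeros_like(red,bool); box[226:233,226:237]=1; print('tick',wc(box&(red>0),red,.054))
box[:]=0; box[214:224,228:240]=1; print('reddot',wc(box&(red>0),red,.06))
gr=np.where((H>40)&(H<90)&(S>60),S,0); box[:]=0; box[230:242,238:252]=1; print('green',wc(box&(gr>0),gr,.06))
# holder
m=(V<75); 
for b,s,c in blobs(m,200):
    if 380<c[0]<430 and 165<c[1]<215:
        print('holder blob',s,c)
m=(H>3)&(H<19)&(S>150)&(V>100)
cv2.imwrite('pics/k15.png',cv2.resize(im[165:220,375:440,::-1],None,fx=11,fy=11,interpolation=cv2.INTER_CUBIC))
print(robot.get_state()['joint_pos'])
E
```

```text
[[ 50  48  53  53  62  71  82  91  91  99 102 101  88  68  56  53]
 [ 47  45  59  75  86  90  97  95  94 102 116 122 115  86  62  55]
 [ 41  58  81  91  95  99 100  96  93 103 114 116 108  94  71  60]
 [ 51  76  94  96  95  97  97  95  96  96  99 103  96  94  89  77]
 [ 68  90  97  95  97  96  84  76  84  93  98  99  96  95  95  90]
 [ 81  95  93  91  96  88  62  43  53  72  84  95 100  97 101  90]
 [ 92  94  94  94  96  76  39  27  31  43  52  73  90 100  99  90]
 [ 91  95  96  97  89  59  27  27  39  45  43  58  85  96  99  90]
 [ 92  93  98  94  76  43  26  33  48  51  53  73  91  97  93  86]
 [ 91  94  97  93  61  34  31  43  52  53  63  85 100  98  92  96]
 [ 87  97  98  93  74  53  50  55  55  56  73  96  96  94  92  92]
 [ 80  91  95  99  92  86  80  75  63  70  86  98  97  89  94  88]
 [ 67  82  90  92  94  98  96  93  85  84  95  98  95  94  90  76]
 [ 56  85  94  91  93  95  98 100  96  98 100  92  91  94  84  65]
 [ 54  79  96  93  95  96  95  98  96 100  97  89  92  87  74  57]
 [ 47  62  81  90  95  97  95  96  92  95  91  85  77  75  61  56]]
hole 226.5 235.5 8 [0.55703937 0.26336705]
tick ((np.float64(231.1862896979086), np.float64(229.17699457784664)), array([0.57156588, 0.25345967]))
reddot ((np.float64(233.40043407487792), np.float64(219.00217037438958)), array([0.59389251, 0.24824139]))
green ((np.float64(245.29717682020802), np.float64(235.65081723625556)), array([0.55642511, 0.22025919]))
holder blob [385 176  38  37 638] [402.54858934 195.54075235]
[-7.14278687e-01  1.20165359e-01  3.02081972e-02  1.48014062e+00
 -1.05517691e-03  2.11765486e+00]
```

View pics/k15.png

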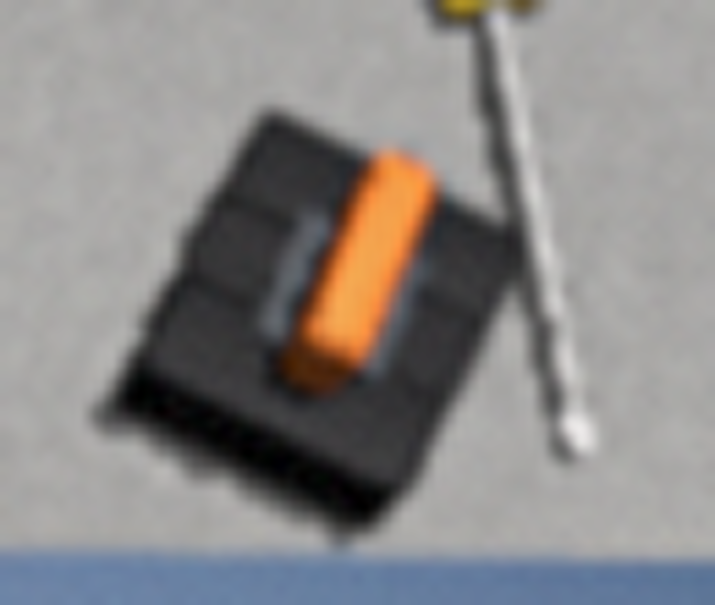

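```bash
python3 - <<'E'
from meas import *
im=cv2.imread('pics/t15.png')[:,:,::-1].copy()
g=cv2.cvtColor(im,cv2.COLOR_RGB2GRAY).astype(float)
sub=g[231:241,223:233]; w=np.clip(95-sub,0,None); w[w<12]=0
v,u=np.mgrid[231:241,223:233]; c=((w*u).sum()/w.sum(),(w*v).sum()/w.sum()); C=ray('top',*c,.054)[:2]; print('hole',c,C)
tick=np.array([.57157,.25346]); 
for q in (C,np.array([.5562,.2612])):
    print('tick ang',np.degrees(np.arctan2(*(tick-q)[::-1])))
    for d in ((.59389,.24824),(.55643,.22026)): print('  dot',np.degrees(np.arctan2(*(np.array(d)-q)[::-1])))
pts=[(268,108),(520,235),(395,490),(140,370)]
P=[ray('top',375+x/11-.5,165+y/11-.5,.048)[:2] for x,y in pts]; P=np.array(P); print('holder',P.mean(0))
for i in range(4):
    e=P[(i+1)%4]-P[i]; print(np.hypot(*e),np.degrees(np.arctan2(e[1],e[0])))
# key top: grip top face corners
top=[(380,152),(440,175),(365,365),(305,345)]
Q=np.array([ray('top',375+x/11-.5,165+y/11-.5,.089)[:2] for x,y in top]); print('key',Q.mean(0))
for i in range(4):
    e=Q[(i+1)%4]-Q[i]; print(np.hypot(*e),np.degrees(np.arctan2(e[1],e[0])))
E
```

```text
hole (np.float64(227.41304347826087), np.float64(235.76723223753976)) [0.55645819 0.26130006]
tick ang -27.420433384810504
  dot -19.234014334157244
  dot -90.03935353820827
tick ang -26.728838042434827
  dot -18.975930743675793
  dot -89.67811698460135
holder [ 0.66544641 -0.14195255]
0.059661481092979196 -116.66182991385708
0.06175936846040006 153.66109752096213
0.059108440241650684 65.05391893442544
0.06353492494581628 -25.82526901673657
key [ 0.66442511 -0.1431086 ]
0.01306041537150742 -110.6751729615604
0.042817650507325306 158.2181319511909
0.012785900325294865 71.9956827425138
0.043408806535467866 -21.38607895661129
```

```bash
python3 -m handwheel '[{"x":1.9,"y":1.9,"z":0.3,"ax":0,"ay":0,"az":6.9,"hand":75},{"x":1.9,"y":1.9,"z":0.3,"ax":0,"ay":0,"az":6.9,"hand":75},{"x":1.9,"y":1.9,"z":0.3,"ax":0,"ay":0,"az":6.9,"hand":75},{"x":1.9,"y":1.9,"z":0.3,"ax":0,"ay":0,"az":6.9,"hand":75},{"x":1.9,"y":1.9,"z":0.3,"ax":0,"ay":0,"az":6.9,"hand":75},{"x":1.9,"y":1.9,"z":0,"ax":0,"ay":0,"az":6.9,"hand":75},{"x":1.9,"y":1.9,"z":0,"ax":0,"ay":0,"az":6.9,"hand":75},{"x":1.9,"y":1.9,"z":0,"ax":0,"ay":0,"az":6.9,"hand":75},{"x":1.9,"y":1.9,"z":0,"ax":0,"ay":0,"az":6.9,"hand":75},{"x":1.9,"y":1.9,"z":0,"ax":0,"ay":0,"az":6.9,"hand":75},{"x":1.9,"y":1.9,"z":0,"ax":0,"ay":0,"az":6.9,"hand":75},{"x":1.9,"y":1.9,"z":0,"ax":0,"ay":0,"az":6.9,"hand":75}]'
python3 -m handwheel '[{"x":0.5,"y":0.3,"z":0,"ax":0,"ay":0,"az":6.9,"hand":75},{"x":0,"y":0,"z":0,"ax":0,"ay":0,"az":6.9,"hand":75},{"x":0,"y":0,"z":0,"ax":0,"ay":0,"az":6.9,"hand":75},{"x":0,"y":0,"z":0,"ax":0,"ay":0,"az":6.9,"hand":75},{"x":0,"y":0,"z":0,"ax":0,"ay":0,"az":6.9,"hand":75},{"x":0,"y":0,"z":0,"ax":0,"ay":0,"az":6.9,"hand":75},{"x":0,"y":0,"z":0,"ax":0,"ay":0,"az":6.9,"hand":75},{"x":0,"y":0,"z":0,"ax":0,"ay":0,"az":6.9,"hand":75},{"x":0,"y":0,"z":0,"ax":0,"ay":0,"az":0,"hand":75},{"x":0,"y":0,"z":0,"ax":0,"ay":0,"az":0,"hand":75}]'
```

```text
t: 27.52
position: [0.6612, -0.1463, 0.1493]
eef_rot: [[0.189, -0.0, 0.982], [-0.982, -0.002, 0.189], [0.002, -1.0, -0.001]]
contact_force: [0.4, -0.2, 0.2]
opening: 0.0603
t: 28.35
position: [0.6653, -0.1444, 0.1492]
eef_rot: [[0.91, 0.001, 0.415], [-0.415, -0.002, 0.91], [0.002, -1.0, -0.001]]
contact_force: [0.3, -0.3, 0.3]
opening: 0.0601
```

```bash
python3 -m handwheel '[{"x":-0.08,"y":0.15,"z":-2.5,"ax":0,"ay":0,"az":0,"hand":75},{"x":0,"y":0,"z":-2.5,"ax":0,"ay":0,"az":0,"hand":75},{"x":0,"y":0,"z":0,"ax":0,"ay":0,"az":0,"hand":75},{"x":0,"y":0,"z":0,"ax":0,"ay":0,"az":0,"hand":75}]'
python3 - <<'E'
from h import *
im,d=grab('scene','s16'); im2,d2=grab('top','t16'); print(robot.get_state()['position'])
cv2.imwrite('pics/s16c.png',cv2.resize(im[200:300,200:310,::-1],None,fx=6,fy=6,interpolation=cv2.INTER_CUBIC))
E
```

```text
t: 28.68
position: [0.6634, -0.1427, 0.0983]
eef_rot: [[0.91, -0.001, 0.414], [-0.414, -0.001, 0.91], [-0.001, -1.0, -0.002]]
contact_force: [-0.3, 0.5, 0.6]
opening: 0.0599
[ 0.66475618 -0.14295666  0.1009396 ]
```

View pics/s16c.png

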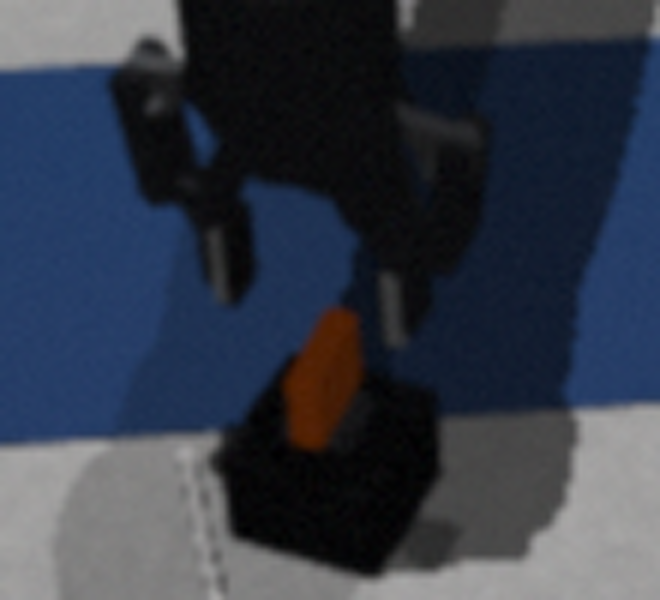

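```bash
python3 -m handwheel '[{"x":0,"y":0,"z":-2.1,"ax":0,"ay":0,"az":0,"hand":80},{"x":0,"y":0,"z":-2.1,"ax":0,"ay":0,"az":0,"hand":80},{"x":0,"y":0,"z":0,"ax":0,"ay":0,"az":0,"hand":80},{"x":0,"y":0,"z":0,"ax":0,"ay":0,"az":0,"hand":120},{"x":0,"y":0,"z":0,"ax":0,"ay":0,"az":0,"hand":150},{"x":0,"y":0,"z":0,"ax":0,"ay":0,"az":0,"hand":180},{"x":0,"y":0,"z":0,"ax":0,"ay":0,"az":0,"hand":255},{"x":0,"y":0,"z":0,"ax":0,"ay":0,"az":0,"hand":255},{"x":0,"y":0,"z":0,"ax":0,"ay":0,"az":0,"hand":255},{"x":0,"y":0,"z":0,"ax":0,"ay":0,"az":0,"hand":255}]'
```

```text
t: 29.62
position: [0.6651, -0.1431, 0.0592]
eef_rot: [[0.912, 0.004, 0.411], [-0.411, -0.002, 0.912], [0.005, -1.0, -0.0]]
contact_force: [-0.3, 0.6, 5.7]
opening: 0.0134
```

```bash
python3 -m handwheel '[{"x":0,"y":0,"z":2,"ax":0,"ay":0,"az":0,"hand":255},{"x":0,"y":0,"z":2.5,"ax":0,"ay":0,"az":0,"hand":255},{"x":0,"y":0,"z":2.5,"ax":0,"ay":0,"az":0,"hand":255},{"x":0,"y":0,"z":3,"ax":0,"ay":0,"az":0,"hand":255},{"x":0,"y":0,"z":0,"ax":0,"ay":0,"az":0,"hand":255}]'
python3 -m handwheel '[{"x":-0.99,"y":3.67,"z":0,"ax":0,"ay":0,"az":0,"hand":255},{"x":-0.99,"y":3.67,"z":0,"ax":0,"ay":0,"az":0,"hand":255},{"x":-0.99,"y":3.67,"z":0,"ax":0,"ay":0,"az":0,"hand":255},{"x":-0.99,"y":3.67,"z":0,"ax":0,"ay":0,"az":0,"hand":255},{"x":-0.99,"y":3.67,"z":0,"ax":0,"ay":0,"az":0,"hand":255},{"x":-0.99,"y":3.67,"z":0,"ax":0,"ay":0,"az":0,"hand":255},{"x":-0.99,"y":3.67,"z":0,"ax":0,"ay":0,"az":0,"hand":255},{"x":-0.99,"y":3.67,"z":0,"ax":0,"ay":0,"az":0,"hand":255},{"x":-0.99,"y":3.67,"z":0,"ax":0,"ay":0,"az":0,"hand":255},{"x":-0.99,"y":3.67,"z":0,"ax":0,"ay":0,"az":0,"hand":255},{"x":-0.95,"y":3.73,"z":0,"ax":0,"ay":0,"az":0,"hand":255},{"x":0,"y":0,"z":0,"ax":0,"ay":0,"az":0,"hand":255}]'
python3 -m handwheel '[{"x":0,"y":0,"z":-2,"ax":0,"ay":0,"az":0,"hand":255},{"x":0,"y":0,"z":0,"ax":0,"ay":0,"az":0,"hand":255},{"x":0,"y":0,"z":0,"ax":0,"ay":0,"az":0,"hand":255}]'
python3 - <<'E'
from h import *
im,d=grab('scene','s17'); im2,d2=grab('top','t17'); s=robot.get_state();print(s['position'],s['eef_rot'].round(3).tolist() if hasattr(s['eef_rot'],'round') else s['eef_rot'])
cv2.imwrite('pics/s17c.png',cv2.resize(im[150:250,340:470,::-1],None,fx=6,fy=6,interpolation=cv2.INTER_CUBIC))
E
```

```text
t: 30.03
position: [0.666, -0.1433, 0.1645]
eef_rot: [[0.911, 0.01, 0.411], [-0.411, -0.004, 0.912], [0.01, -1.0, 0.001]]
contact_force: [1.0, -0.6, -0.1]
opening: 0.0129
t: 31.03
position: [0.5538, 0.2671, 0.1572]
eef_rot: [[0.914, 0.001, 0.407], [-0.407, 0.0, 0.914], [0.001, -1.0, 0.001]]
contact_force: [0.5, -0.3, -1.3]
opening: 0.0131
t: 31.28
position: [0.5551, 0.2612, 0.1365]
eef_rot: [[0.912, -0.001, 0.411], [-0.411, -0.003, 0.912], [0.001, -1.0, -0.003]]
contact_force: [-0.5, -0.9, -1.4]
opening: 0.0129
[0.55597459 0.2610263  0.13799614] [[0.911, 0.002, 0.412], [-0.412, -0.002, 0.911], [0.002, -1.0, -0.001]]
```

View pics/s17c.png

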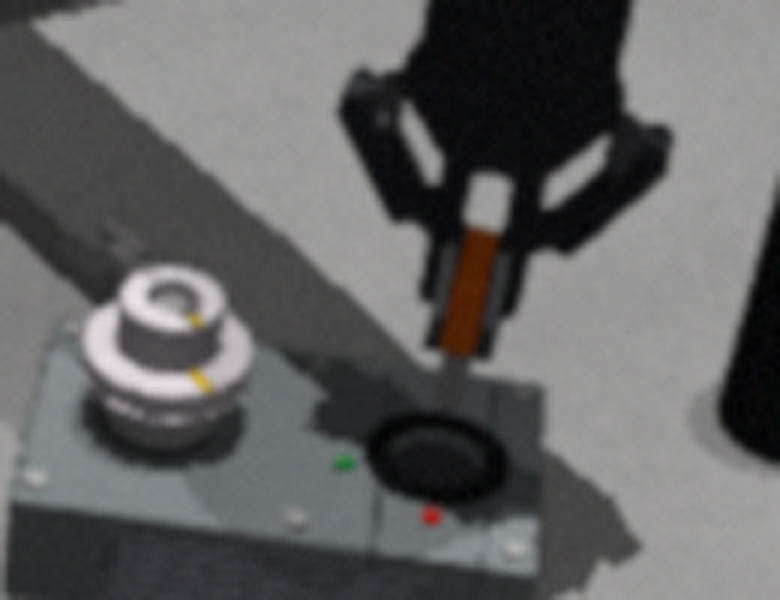

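```bash
python3 -m handwheel '[{"x":0.05,"y":0,"z":-1.6,"ax":0,"ay":0,"az":0,"hand":255},{"x":0,"y":0,"z":-1.6,"ax":0,"ay":0,"az":0,"hand":255},{"x":0,"y":0,"z":0,"ax":0,"ay":0,"az":0,"hand":255},{"x":0,"y":0,"z":0,"ax":0,"ay":0,"az":0,"hand":255}]'
python3 -m handwheel '[{"x":0,"y":0,"z":-0.3,"ax":0,"ay":0,"az":0,"hand":255},{"x":0,"y":0,"z":-0.3,"ax":0,"ay":0,"az":0,"hand":255},{"x":0,"y":0,"z":0,"ax":0,"ay":0,"az":0,"hand":255},{"x":0,"y":0,"z":0,"ax":0,"ay":0,"az":0,"hand":255}]'
python3 -m handwheel '[{"x":0,"y":0,"z":-0.2,"ax":0,"ay":0,"az":0,"hand":255},{"x":0,"y":0,"z":-0.2,"ax":0,"ay":0,"az":0,"hand":255},{"x":0,"y":0,"z":0,"ax":0,"ay":0,"az":0,"hand":255},{"x":0,"y":0,"z":0,"ax":0,"ay":0,"az":0,"hand":255}]'
```

```text
t: 31.72
position: [0.5562, 0.2608, 0.1056]
eef_rot: [[0.911, 0.001, 0.412], [-0.412, -0.002, 0.911], [0.001, -1.0, -0.002]]
contact_force: [0.1, -0.4, 0.2]
opening: 0.0133
t: 32.05
position: [0.5564, 0.2614, 0.0997]
eef_rot: [[0.912, 0.002, 0.411], [-0.411, -0.002, 0.912], [0.002, -1.0, -0.001]]
contact_force: [-0.1, 0.3, -0.6]
opening: 0.0132
t: 32.38
position: [0.5561, 0.2614, 0.0951]
eef_rot: [[0.912, 0.001, 0.411], [-0.411, -0.002, 0.912], [0.002, -1.0, -0.001]]
contact_force: [0.6, -0.4, -1.2]
opening: 0.013
```

```bash
python3 -m handwheel '[{"x":0,"y":0,"z":-0.3,"ax":0,"ay":0,"az":0,"hand":255},{"x":0,"y":0,"z":-0.3,"ax":0,"ay":0,"az":0,"hand":255},{"x":0,"y":0,"z":0,"ax":0,"ay":0,"az":0,"hand":255},{"x":0,"y":0,"z":0,"ax":0,"ay":0,"az":0,"hand":255}]'
python3 -m handwheel '[{"x":0,"y":0,"z":-0.3,"ax":0,"ay":0,"az":0,"hand":255},{"x":0,"y":0,"z":-0.3,"ax":0,"ay":0,"az":0,"hand":255},{"x":0,"y":0,"z":-0.3,"ax":0,"ay":0,"az":0,"hand":255},{"x":0,"y":0,"z":0,"ax":0,"ay":0,"az":0,"hand":255},{"x":0,"y":0,"z":0,"ax":0,"ay":0,"az":0,"hand":255}]'
```

```text
t: 32.72
position: [0.5561, 0.2613, 0.089]
eef_rot: [[0.912, 0.001, 0.411], [-0.411, -0.002, 0.912], [0.002, -1.0, -0.001]]
contact_force: [0.4, -0.2, -1.3]
opening: 0.0134
t: 33.13
position: [0.5561, 0.2613, 0.08]
eef_rot: [[0.912, 0.001, 0.411], [-0.411, -0.002, 0.912], [0.002, -1.0, -0.001]]
contact_force: [0.3, -0.1, -1.2]
opening: 0.0132
```

```bash
python3 -m handwheel '[{"x":0,"y":0,"z":0,"ax":0,"ay":0,"az":-5,"hand":255},{"x":0,"y":0,"z":0,"ax":0,"ay":0,"az":-5,"hand":255},{"x":0,"y":0,"z":0,"ax":0,"ay":0,"az":-5,"hand":255},{"x":0,"y":0,"z":0,"ax":0,"ay":0,"az":-5,"hand":255},{"x":0,"y":0,"z":0,"ax":0,"ay":0,"az":0,"hand":255}]'; python3 -c "
from station import robot; print(robot.get_state()['wrist_torque'])"
python3 -m handwheel '[{"x":0,"y":0,"z":0,"ax":0,"ay":0,"az":-5,"hand":255},{"x":0,"y":0,"z":0,"ax":0,"ay":0,"az":-5,"hand":255},{"x":0,"y":0,"z":0,"ax":0,"ay":0,"az":-5,"hand":255},{"x":0,"y":0,"z":0,"ax":0,"ay":0,"az":-5,"hand":255},{"x":0,"y":0,"z":0,"ax":0,"ay":0,"az":-5,"hand":255},{"x":0,"y":0,"z":0,"ax":0,"ay":0,"az":-5,"hand":255},{"x":0,"y":0,"z":0,"ax":0,"ay":0,"az":-5,"hand":255},{"x":0,"y":0,"z":0,"ax":0,"ay":0,"az":-5,"hand":255},{"x":0,"y":0,"z":0,"ax":0,"ay":0,"az":0,"hand":255},{"x":0,"y":0,"z":0,"ax":0,"ay":0,"az":0,"hand":255}]'; python3 -c "
from station import robot; print(robot.get_state()['wrist_torque'])"
```

```text
t: 33.55
position: [0.5559, 0.2612, 0.0802]
eef_rot: [[0.713, -0.0, 0.701], [-0.701, -0.003, 0.713], [0.002, -1.0, -0.002]]
contact_force: [-1.7, -1.6, -1.0]
opening: 0.013
[-0.38273223  0.53266026  0.03705233]
t: 34.38
position: [0.5562, 0.2613, 0.0802]
eef_rot: [[0.104, -0.001, 0.995], [-0.995, -0.002, 0.104], [0.002, -1.0, -0.001]]
contact_force: [0.3, -1.0, -2.7]
opening: 0.013
[-0.23358817  0.13528586  0.03494853]
```

```bash
python3 -m handwheel '[{"x":0,"y":0,"z":0,"ax":0,"ay":0,"az":-3,"hand":255},{"x":0,"y":0,"z":0,"ax":0,"ay":0,"az":-3,"hand":255},{"x":0,"y":0,"z":0,"ax":0,"ay":0,"az":0,"hand":255},{"x":0,"y":0,"z":0,"ax":0,"ay":0,"az":0,"hand":255}]'; python3 -c "
from station import robot; print(robot.get_state()['wrist_torque'])"
python3 -m handwheel '[{"x":0,"y":0,"z":0,"ax":0,"ay":0,"az":-3,"hand":255},{"x":0,"y":0,"z":0,"ax":0,"ay":0,"az":-3,"hand":255},{"x":0,"y":0,"z":0,"ax":0,"ay":0,"az":0,"hand":255},{"x":0,"y":0,"z":0,"ax":0,"ay":0,"az":0,"hand":255}]'; python3 -c "
from station import robot; print(robot.get_state()['wrist_torque'])"
```

```text
t: 34.72
position: [0.5563, 0.2614, 0.0802]
eef_rot: [[-0.001, -0.001, 1.0], [-1.0, -0.002, -0.001], [0.002, -1.0, -0.001]]
contact_force: [-0.4, -0.8, -2.4]
opening: 0.0133
[-0.32844318 -0.00677588  0.03975368]
t: 35.05
position: [0.5563, 0.2613, 0.0803]
eef_rot: [[-0.106, -0.001, 0.994], [-0.994, -0.002, -0.106], [0.002, -1.0, -0.001]]
contact_force: [0.2, -0.8, -2.2]
opening: 0.0134
[-0.36511103 -0.15719937  0.06945996]
```

```bash
python3 -m handwheel '[{"x":0,"y":0,"z":0,"ax":0,"ay":0,"az":-3,"hand":255},{"x":0,"y":0,"z":0,"ax":0,"ay":0,"az":0,"hand":255},{"x":0,"y":0,"z":0,"ax":0,"ay":0,"az":0,"hand":255}]'; python3 -c "
from station import robot; print(robot.get_state()['wrist_torque'])"
python3 -m handwheel '[{"x":0,"y":0,"z":0,"ax":0,"ay":0,"az":-3,"hand":255},{"x":0,"y":0,"z":0,"ax":0,"ay":0,"az":0,"hand":255},{"x":0,"y":0,"z":0,"ax":0,"ay":0,"az":0,"hand":255}]'; python3 -c "
from station import robot; print(robot.get_state()['wrist_torque'])"
```

```text
t: 35.3
position: [0.5563, 0.2614, 0.0803]
eef_rot: [[-0.158, -0.001, 0.987], [-0.987, -0.002, -0.158], [0.002, -1.0, -0.001]]
contact_force: [0.9, -1.3, -3.1]
opening: 0.013
[-0.41895327 -0.3074008   0.06922928]
t: 35.55
position: [0.5563, 0.2613, 0.0802]
eef_rot: [[-0.21, -0.001, 0.978], [-0.978, -0.002, -0.21], [0.002, -1.0, -0.001]]
contact_force: [1.5, -2.1, -2.6]
opening: 0.0132
[-0.47243042 -0.40903956  0.14344803]
```

```bash
python3 -m handwheel '[{"x":0,"y":0,"z":0,"ax":0,"ay":0,"az":-2,"hand":255},{"x":0,"y":0,"z":0,"ax":0,"ay":0,"az":-1,"hand":255},{"x":0,"y":0,"z":0,"ax":0,"ay":0,"az":0,"hand":255},{"x":0,"y":0,"z":0,"ax":0,"ay":0,"az":0,"hand":255}]'; python3 -c "
from station import robot; print(robot.get_state()['wrist_torque'])"
python3 -m handwheel '[{"x":0,"y":0,"z":0,"ax":0,"ay":0,"az":5,"hand":255},{"x":0,"y":0,"z":0,"ax":0,"ay":0,"az":5,"hand":255},{"x":0,"y":0,"z":0,"ax":0,"ay":0,"az":4,"hand":255},{"x":0,"y":0,"z":0,"ax":0,"ay":0,"az":0,"hand":255},{"x":0,"y":0,"z":0,"ax":0,"ay":0,"az":0,"hand":255}]'; python3 -c "
from station import robot; print(robot.get_state()['wrist_torque'])"
```

```text
t: 35.88
position: [0.5564, 0.2614, 0.0803]
eef_rot: [[-0.262, -0.001, 0.965], [-0.965, -0.002, -0.262], [0.002, -1.0, -0.001]]
contact_force: [2.7, -1.9, -3.3]
opening: 0.0128
[-0.55507473 -0.63576987  0.09100257]
t: 36.3
position: [0.5561, 0.2617, 0.0806]
eef_rot: [[-0.023, -0.001, 1.0], [-1.0, -0.001, -0.023], [0.001, -1.0, -0.001]]
contact_force: [-0.1, -0.4, -0.7]
opening: 0.0132
[ 0.0601702  -0.01912382  0.00552365]
```

```bash
python3 -m handwheel '[{"x":0,"y":0,"z":0.8,"ax":0,"ay":0,"az":0,"hand":255},{"x":0,"y":0,"z":0.8,"ax":0,"ay":0,"az":0,"hand":255},{"x":0,"y":0,"z":0,"ax":0,"ay":0,"az":0,"hand":255}]'
python3 -m handwheel '[{"x":0,"y":0,"z":1.5,"ax":0,"ay":0,"az":0,"hand":255},{"x":0,"y":0,"z":2,"ax":0,"ay":0,"az":0,"hand":255},{"x":0,"y":0,"z":2,"ax":0,"ay":0,"az":0,"hand":255},{"x":0,"y":0,"z":1,"ax":0,"ay":0,"az":0,"hand":255},{"x":0.99,"y":-3.67,"z":0,"ax":0,"ay":0,"az":6.7,"hand":255},{"x":0.99,"y":-3.67,"z":0,"ax":0,"ay":0,"az":6.7,"hand":255},{"x":0.99,"y":-3.67,"z":0,"ax":0,"ay":0,"az":6.7,"hand":255},{"x":0.99,"y":-3.67,"z":0,"ax":0,"ay":0,"az":6.7,"hand":255},{"x":0,"y":0,"z":0,"ax":0,"ay":0,"az":6.7,"hand":255},{"x":0,"y":0,"z":0,"ax":0,"ay":0,"az":0,"hand":255}]'
python3 - <<'E'
from h import *
im,d=grab('scene','s18'); im2,d2=grab('top','t18')
a=cv2.resize(im[150:260,300:460,::-1],(480,330),interpolation=cv2.INTER_CUBIC)
b=cv2.resize(im2[200:270,200:302,::-1],(480,330),interpolation=cv2.INTER_CUBIC)
cv2.imwrite('pics/s18c.png',cv2.resize(np.vstack([a,b]),None,fx=.9,fy=.9))
E
```

```text
t: 36.55
position: [0.5571, 0.2619, 0.0989]
eef_rot: [[-0.023, 0.002, 1.0], [-1.0, -0.001, -0.023], [0.0, -1.0, 0.002]]
contact_force: [0.8, -0.7, -0.2]
opening: 0.013
t: 37.38
position: [0.5963, 0.1127, 0.1612]
eef_rot: [[0.535, 0.0, 0.845], [-0.845, -0.002, 0.535], [0.002, -1.0, -0.001]]
contact_force: [0.5, 0.8, -1.1]
opening: 0.0128
```

View pics/s18c.png

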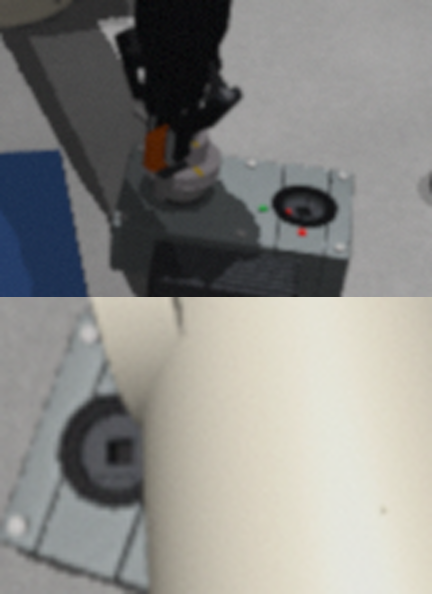

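```bash
python3 -m handwheel '[{"x":0.98,"y":-3.65,"z":0,"ax":0,"ay":0,"az":6.7,"hand":255},{"x":0.98,"y":-3.65,"z":0,"ax":0,"ay":0,"az":6.7,"hand":255},{"x":0.98,"y":-3.65,"z":0,"ax":0,"ay":0,"az":6.7,"hand":255},{"x":0.98,"y":-3.65,"z":0,"ax":0,"ay":0,"az":6.7,"hand":255},{"x":0.98,"y":-3.65,"z":0,"ax":0,"ay":0,"az":6.6,"hand":255},{"x":0.98,"y":-3.65,"z":0,"ax":0,"ay":0,"az":0,"hand":255},{"x":0.98,"y":-3.65,"z":0,"ax":0,"ay":0,"az":0,"hand":255},{"x":0,"y":0,"z":0,"ax":0,"ay":0,"az":0,"hand":255},{"x":0,"y":0,"z":0,"ax":0,"ay":0,"az":0,"hand":255},{"x":0,"y":0,"z":0,"ax":0,"ay":0,"az":0,"hand":255}]'
python3 - <<'E'
from h import *
im,d=grab('scene','s19'); im2,d2=grab('top','t19'); print(robot.get_state()['position'])
a=cv2.resize(im[190:310,190:320,::-1],None,fx=3.2,fy=3.2,interpolation=cv2.INTER_CUBIC)
b=cv2.resize(im2[200:265,205:275,::-1],(a.shape[1],a.shape[0]),interpolation=cv2.INTER_CUBIC)
cv2.imwrite('pics/s19c.png',cv2.resize(np.hstack([a,b]),None,fx=.9,fy=.9))
E
```

```text
t: 38.32
position: [0.6646, -0.1396, 0.161]
eef_rot: [[0.91, 0.001, 0.414], [-0.414, -0.001, 0.91], [0.001, -1.0, -0.001]]
contact_force: [-0.7, 0.3, -0.9]
opening: 0.0134
[ 0.66450725 -0.13900987  0.16146912]
```

View pics/s19c.png

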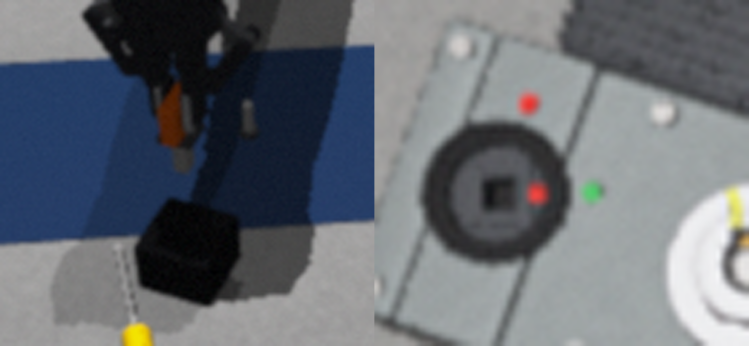

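```bash
python3 -m handwheel '[{"x":0.07,"y":-0.36,"z":-2,"ax":0,"ay":0,"az":0,"hand":255},{"x":0,"y":0,"z":-2,"ax":0,"ay":0,"az":0,"hand":255},{"x":0,"y":0,"z":-1.5,"ax":0,"ay":0,"az":0,"hand":255},{"x":0,"y":0,"z":0,"ax":0,"ay":0,"az":0,"hand":255},{"x":0,"y":0,"z":0,"ax":0,"ay":0,"az":0,"hand":255},{"x":0,"y":0,"z":0,"ax":0,"ay":0,"az":0,"hand":255}]'
python3 -m handwheel '[{"x":0,"y":0,"z":-0.5,"ax":0,"ay":0,"az":0,"hand":255},{"x":0,"y":0,"z":-0.5,"ax":0,"ay":0,"az":0,"hand":255},{"x":0,"y":0,"z":-0.5,"ax":0,"ay":0,"az":0,"hand":255},{"x":0,"y":0,"z":-0.5,"ax":0,"ay":0,"az":0,"hand":255},{"x":0,"y":0,"z":0,"ax":0,"ay":0,"az":0,"hand":255},{"x":0,"y":0,"z":0,"ax":0,"ay":0,"az":0,"hand":255}]'
```

```text
t: 38.92
position: [0.6656, -0.1436, 0.1079]
eef_rot: [[0.911, 0.003, 0.412], [-0.412, -0.002, 0.911], [0.004, -1.0, -0.001]]
contact_force: [-0.7, -0.6, -0.8]
opening: 0.0134
t: 39.42
position: [0.6648, -0.1445, 0.0857]
eef_rot: [[0.911, 0.0, 0.413], [-0.413, -0.002, 0.911], [0.001, -1.0, -0.001]]
contact_force: [0.2, -0.2, -1.0]
opening: 0.0127
```

Foot is about 9 mm in the hole with no contact; continue.

```bash
python3 -m handwheel '[{"x":0.03,"y":0.14,"z":-0.6,"ax":0,"ay":0,"az":0,"hand":255},{"x":0,"y":0,"z":-0.6,"ax":0,"ay":0,"az":0,"hand":255},{"x":0,"y":0,"z":-0.6,"ax":0,"ay":0,"az":0,"hand":255},{"x":0,"y":0,"z":-0.6,"ax":0,"ay":0,"az":0,"hand":255},{"x":0,"y":0,"z":0,"ax":0,"ay":0,"az":0,"hand":255},{"x":0,"y":0,"z":0,"ax":0,"ay":0,"az":0,"hand":255}]'
```

```text
t: 39.92
position: [0.6651, -0.143, 0.0616]
eef_rot: [[0.911, 0.0, 0.413], [-0.413, -0.002, 0.911], [0.001, -1.0, -0.001]]
contact_force: [0.7, 0.2, -0.9]
opening: 0.0129
```

```bash
python3 -m handwheel '[{"x":0,"y":0,"z":-0.2,"ax":0,"ay":0,"az":0,"hand":255},{"x":0,"y":0,"z":0,"ax":0,"ay":0,"az":0,"hand":255},{"x":0,"y":0,"z":0,"ax":0,"ay":0,"az":0,"hand":150},{"x":0,"y":0,"z":0,"ax":0,"ay":0,"az":0,"hand":110},{"x":0,"y":0,"z":0,"ax":0,"ay":0,"az":0,"hand":110},{"x":0,"y":0,"z":0,"ax":0,"ay":0,"az":0,"hand":110},{"x":0,"y":0,"z":2,"ax":0,"ay":0,"az":0,"hand":110},{"x":0,"y":0,"z":4,"ax":0,"ay":0,"az":0,"hand":110},{"x":0,"y":0,"z":4,"ax":0,"ay":0,"az":0,"hand":110},{"x":-4,"y":0,"z":1,"ax":0,"ay":0,"az":0,"hand":110},{"x":-4,"y":0,"z":0,"ax":0,"ay":0,"az":0,"hand":110},{"x":-4,"y":0,"z":0,"ax":0,"ay":0,"az":0,"hand":110}]'
python3 -m handwheel '[{"x":-4,"y":-2,"z":0,"ax":0,"ay":0,"az":0,"hand":110},{"x":-4,"y":-2,"z":0,"ax":0,"ay":0,"az":0,"hand":110},{"x":-4,"y":-2,"z":0,"ax":0,"ay":0,"az":0,"hand":110},{"x":-4,"y":-2,"z":0,"ax":0,"ay":0,"az":0,"hand":110},{"x":0,"y":0,"z":0,"ax":0,"ay":0,"az":0,"hand":110},{"x":0,"y":0,"z":0,"ax":0,"ay":0,"az":0,"hand":110},{"x":0,"y":0,"z":0,"ax":0,"ay":0,"az":0,"hand":110}]'
python3 - <<'E'
from h import *
im,d=grab('scene','s20'); im2,d2=grab('top','t20'); P=cloud('top',d2)
a=cv2.resize(im[150:310,110:440,::-1],None,fx=2.3,fy=2.3,interpolation=cv2.INTER_CUBIC)
b=cv2.resize(im2[130:310,190:570,::-1],None,fx=2,fy=2,interpolation=cv2.INTER_CUBIC)
cv2.imwrite('pics/s20c.png',a);cv2.imwrite('pics/t20c.png',b)
hsv=cv2.cvtColor(im2,cv2.COLOR_RGB2HSV);H,S,V=[hsv[...,i] for i in range(3)]
m=(H>3)&(H<19)&(S>150)&(V>100); m[:170]=0;m[212:]=0;m[:,:380]=0;m[:,430:]=0
v,u=np.nonzero(m); print('key z',np.median(P[m][:,2]),ray('top',u.mean(),v.mean(),.089)[:2])
# pulley flange height
for uu,vv in [(265,250),(275,263),(283,250),(275,240)]: print(P[vv,uu].round(4))
E
```

```text
t: 40.92
position: [0.5453, -0.1432, 0.1712]
eef_rot: [[0.911, 0.003, 0.412], [-0.412, -0.002, 0.911], [0.004, -1.0, -0.001]]
contact_force: [-0.5, 0.2, 0.6]
opening: 0.0485
t: 41.5
position: [0.3967, -0.2178, 0.1708]
eef_rot: [[0.91, 0.003, 0.414], [-0.414, -0.002, 0.91], [0.003, -1.0, -0.001]]
contact_force: [1.2, 0.4, 1.1]
opening: 0.0483
key z 0.08877217533753044 [ 0.66443538 -0.14218196]
[0.518  0.1673 0.1243]
[0.4928 0.1481 0.1007]
[0.5184 0.1297 0.125 ]
[0.5388 0.1465 0.1293]
```

View pics/s20c.png

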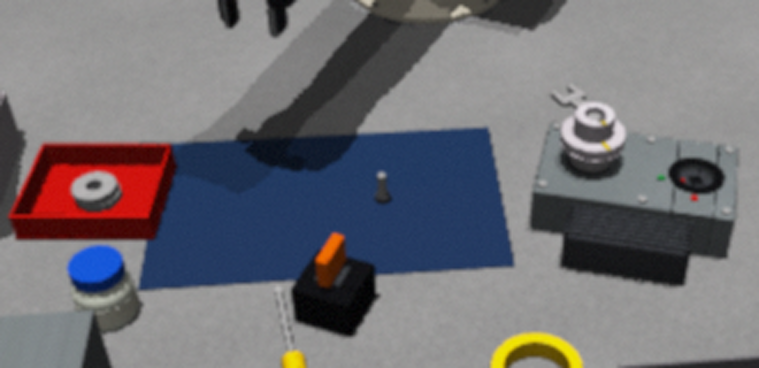

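View pics/t20c.png

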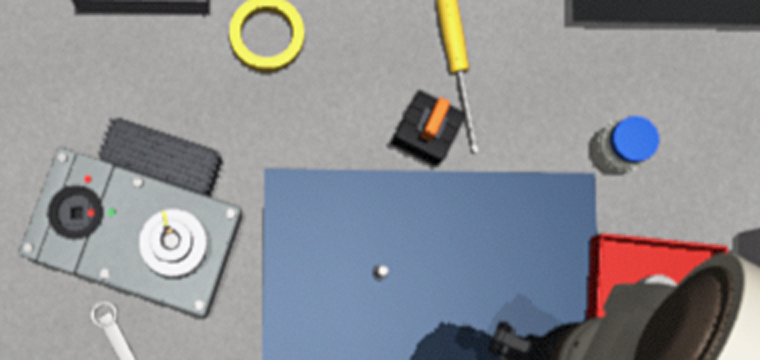

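```bash
python3 -c "
from station import robot; print(robot.sign_off())"
```

```text
the job is handed in; nothing more can be done
None
```

The job is finished and handed in at about 41.5 s of the 208 s allowed. `sign_off` reports no verdict, so what follows rests on my own last checks.

**What I did**
- Two wide-bore spacers were present, and both went onto the shaft's collar.
- The pulley went on top with its boss up, and its keyway dropped over the brass key on the first try with no contact force.
- Both small-bore spacers went into the red bin.
- I turned the lock with the orange key until the torque rose at the stop, then hung the key back in its holder.

**Last checks from the final pictures**

| Item | Measured | Expected |
|---|---|---|
| Pulley flange top | 0.101 m | 0.102 m |
| Pulley boss top | about 0.125 m | 0.126 m |
| Hanging key, top | 0.0888 m | 0.089 m |

- **Key position:** it stands upright in the holder, within about 1 mm of the estimated centre.
- **Lock:** its red tick points at the green dot.
- **Spacers:** the wide ones lie flat under the pulley. The small ones are stacked flat in the bin.
- **Bystanders:** all appear unmoved, and the gripper is clear of everything.

**What went wrong:** my first grip on the second wide spacer failed. The fingers rode over it, pressing with about 22 N, and pushed it about 16 mm. I re-measured it and picked it up from a lower grip.

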